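# Sort the salvaged power-supply parts

## Task

Sort the parts salvaged from the power supply: both transformers into the square tray, the capacitor into the round dish, and the finned heatsink into the long tray, each set down inside on the container's floor, standing upright on its underside as it does now. One transformer is still in the clear-lidded case: swing the lid back past its balance point so that it stays open by itself, and leave it open.

Things in the scene. Friction and masses are not known exactly. Their poses are not given: they have to be found in the camera images.
- transformer_1: Small transformer standing on its feet, 220 g: dark steel core 48 (its x) x 24 (y) x 40 mm high, with a copper-coloured winding 30 (x) x 38 mm (y) bulging from both broad sides from 6 to 34 mm up (grip width 38 mm along y). Origin: centre of underside, z up. It stands loose on the bench. One of two alike.
- transformer_2: Small transformer standing on its feet, 220 g: dark steel core 48 (its x) x 24 (y) x 40 mm high, with a copper-coloured winding 30 (x) x 38 mm (y) bulging from both broad sides from 6 to 34 mm up (grip width 38 mm along y). Origin: centre of underside, z up. It stands inside the closed, clear-lidded case, turned at most 0.15 rad from the case's axes.
- capacitor: Electrolytic capacitor standing upright: black cylinder 35 mm in diameter, 45 mm high, bare aluminium top with a cross score, 60 g. Origin: centre of the underside, z up.
- heatsink: Finned aluminium heatsink lying on its base, fins up: 70 mm long (its x, along the fins), 40 mm wide (y), 30 mm high, 100 g; grip it across the 40 mm. Origin: centre of the underside, z up.
- square_tray: Shallow white square tray, fixed to the bench: 130 by 130 mm outside, 18 mm high, walls and floor 4 mm thick. Origin: centre of the underside; x and y along its sides.
- long_tray: Shallow grey oblong tray, fixed to the bench: 104 mm (its x) by 170 mm (its y) outside, 18 mm high, walls and floor 4 mm thick. Origin: centre of the underside.
- round_dish: Shallow round aluminium dish, fixed to the bench: 136 mm across the rim, 18 mm high, floor 4 mm and wall 3 mm thick. Origin: centre of the underside.
- case: Black square parts case with see-through lid, fixed to the bench: 140 x 140 mm, walls 48 mm high, walls and floor 4 mm thick. Origin: centre of underside; x points from its front (robot side) to the hinge, which runs along y at x=70, z=48 mm. The lid adds 7 mm above the walls.
- lid_tab (a point): Centre of the grey tab in the middle of the lid's front edge: 24 mm (along the case's x when closed) x 30 mm (y) x 10 mm thick. Closed, it is at x=-81, y=0, z=53 mm of the case, sticking out 23 mm in front of it. Turns with the lid.
- case_lid (a joint): Lid angle, rad: 0 closed (every start), grows as the tab rises and swings away from the robot (151 mm radius). Lid 120 g, no spring, almost no friction: let go before upright (balance at about 1.5) it falls shut; beyond, it falls open to its stop at 2.0 and stays. Pinched at both ends (fingers closing along the case's y) the tab turns between the pads as the lid swings.
Mind the look-alikes: they are no part of the job. What is shaped like the heatsink but purple or yellow is not meant.

How it is judged (in metres and radians):
At the end, for the whole second after the job is handed in: Transformers in the square tray (within 50 mm of centre along each side), capacitor in the round dish (52 mm of centre), heatsink in the long tray (40 and 66 mm along short and long side); all on the floor (4 mm), within 0.15 rad of upright, at rest; lid open beyond 1.65 rad (value of joint case_lid above 1.65 rad and x of transformer_1 in the frame of square_tray between -0.05 and 0.05 m and y of transformer_1 in the frame of square_tray between -0.05 and 0.05 m and z of transformer_1 in the frame of square_tray between 0.001 and 0.008 m and angle between each of transformer_1, transformer_2, capacitor, heatsink's own z axis and vertical below 0.15 rad and linear speed of each of transformer_1, transformer_2, capacitor, heatsink below 0.02 m/s and angular speed of each of transformer_1, transformer_2, capacitor, heatsink below 0.2 rad/s and x of transformer_2 in the frame of square_tray between -0.05 and 0.05 m and y of transformer_2 in the frame of square_tray between -0.05 and 0.05 m and z of transformer_2 in the frame of square_tray between 0.001 and 0.008 m and horizontal distance between capacitor and round_dish below 0.052 m and z of capacitor in the frame of round_dish between 0.001 and 0.008 m and x of heatsink in the frame of long_tray between -0.04 and 0.04 m and y of heatsink in the frame of long_tray between -0.066 and 0.066 m and z of heatsink in the frame of long_tray between 0.001 and 0.008 m); the robot touches nothing.
It also fails if it takes over 122 s, if anything falls off the work surface, if the arm or the gripper's body presses on something with over 40 N, if the wrist force passes 120 N, or if a joint passes its speed limit or range.

## Robot

A 6-joint arm with a two-finger parallel gripper is mounted at the origin on the work surface. World frame = base frame: x ahead of the robot, y to its left, z up, the work surface at z = 0. Lengths are in m, angles in degrees, forces in N, time in s.
With the tool pointing down it reaches from about 0.4 to 0.825 m from the base axis. Payload 7 kg.
Tool frame: the origin (TCP) lies on the centre line of the jaws, within the pads' length; the fingertips stand 17 mm ahead of it and the grasp point (between the pads) lies 2 mm behind it; y points along the fingers, z is the direction in which the jaws open and shut, and the axes are right-handed (so a half turn about y gives the same grasp; the last joint's range is limited). The gripper opens to 88 mm and grips with 3 to 60 N. Pads are 19 mm wide; open, the fingers measure 130 mm over their backs; the gripper's body (78 mm by 193 mm) begins 47 mm behind the grasp point.
Start: joints at [-49.269, 20.546, 0.682, 0, -70.136, -16.507], TCP at [0.277, -0.616, 0.244] pointing down, gripper open.
Joint ranges: [-176.03, 176.03], [-82.01, 121.73], [-58.28, 71.71], [-173.87, 95.51], [-174.79, -0.11], [-173.66, 173.66]. Speed limits (degrees/s): [136.94, 136.94, 172.46, 180, 180, 180].

## Interface

Orientations are given as [roll, pitch, yaw] about the fixed x, y, z axes, in that order (R = Rz(yaw) Ry(pitch) Rx(roll)).
In Python, from plant import r, capture, camera_info gives the robot as it stands. The module is installed in compiled form; this text tells all that it offers.
- The arm moves only by the tool apply_moves, never from a script. Its argument "deltas" is a list of rows, each an object of numbers: "tx", "ty", "tz": the shift along the tool's x, y, z in m; "turn": the turn about the tool's y in rad; "gripper": the finger opening in m, from 0 to 0.0876. A call has 1 to 5 rows; each row is the pose to reach, as a shift and turn from the pose commanded when the call began, along the tool's axes at that moment; what a row does not reach only later rows make up. A row lasts 1/10 s, in which the tool goes at most 50 mm and 8.59 degrees, less where a joint would pass 70% of its speed; a pose out of reach is approached as far as the arm can. A call with a gripper value outside its range is refused whole. The fingers move at their own pace and stop on an object; "newtons" is the grip in N (left out, the last holds). Time passes only in rows, so rows that repeat a pose let the fingers close. It gives the time, the measured TCP pose, the force and the opening at its end, in the units of the state.
- r.get_state(): the state, without advancing time (a new reading comes with each control period).
- capture(name): name is "scene" or "top" or "wrist"; returns (picture, depth): 420x560x3 uint8, red, green, blue; 420x560 float32, m along the optical axis (not along the pixel's ray), 0 where there is no reading.
- camera_info(name): a dict with "K" (3x3 intrinsics, pixels), "eye" and "orientation" of the camera in the world; the wrist camera has in their place "tool_from_camera" (4x4, takes a point from camera to tool coordinates, whose origin is the TCP and whose axes are the tool frame's). Camera axes: x right, y up, looking along -z (the intrinsics and any distortion apply to the point x, -y, -z); pixel columns grow to the right and rows downward; lengths in m; the calibration is good to about 2 mm. The wrist camera is an equidistant fisheye: a pixel r from the principal point sees the ray r / f radians off the axis. A picture is of the moment at which its call begins: read the wrist's pose just before it. camera_info takes no time and is no camera call.
- r.close_job(): hands the job in, once; it reports no verdict.
The state is a dict: "time_s": time; "joints": joint angles; "qd": joint speeds; "joint_torque": joint torques, N m; "tcp_pos": TCP position; "eef_rot": TCP orientation; "contact_force": force on the tool from outside, world axes, zero at the start; "moment": the same for the moment, N m; "gripper_width": finger opening in m.
Only numpy, scipy, OpenCV 4.12 (cv2) and the standard library are available. Lean on these libraries where they do the work, as an engineer would, in place of code of your own. Each camera call takes 0.05 s, during which the arm holds its last target.

## Working session

There is one attempt and no reset: what is moved stays moved. The work goes in short steps, Python scripts to look and compute and a tool call to move; the robot and the scene stay as the last step left them, time stands still between calls to the robot, and variables do not carry over. Pictures are saved under pics/ and viewed, and the job is handed in when it is done.

Besides the shell and the picture viewer there is one more tool, called after ">>>" as a command line: name --argument value ..., lists and objects as JSON in quotes. apply_moves: Moves the arm, as the interface text tells. Its arguments: {"type":"object","properties":{"deltas":{"type":"array","items":{"type":"object","properties":{"tx":{"type":"number"},"ty":{"type":"number"},"tz":{"type":"number"},"turn":{"type":"number"},"gripper":{"type":"number"}}}},"newtons":{"type":"number"}},"required":["deltas"]}

```bash
ls; mkdir -p pics; python3 - <<'E'
from plant import r,capture,camera_info
import cv2,numpy as np
s=r.get_state();print(s)
for n in("top","scene"):
    p,d=capture(n);cv2.imwrite(f"pics/{n}0.png",p[:,:,::-1]);np.savez(f"pics/{n}0.npz",p=p,d=d);print(n,camera_info(n))
print(camera_info("wrist"))
E
```

```text
pics
{'time_s': 0.0, 'joints': array([-4.92690826e+01,  2.05934397e+01,  6.32524210e-01, -2.14281781e-02,
       -7.01348858e+01, -1.65076100e+01]), 'qd': array([-0.021918  , -0.07761084, -0.04230174, -0.03386564,  0.0377157 ,
       -0.00595196]), 'joint_torque': array([-7.67969177e-04, -5.82716739e+01,  2.93037021e+01,  6.99683726e+00,
        6.79407429e-03, -1.33301578e-04]), 'tcp_pos': array([ 0.27674635, -0.61514473,  0.24258643]), 'eef_rot': array([-8.99024233e+01,  7.91086454e-03,  2.42160159e+01]), 'contact_force': array([-0.56638356,  0.33694757,  0.5314082 ]), 'moment': array([-0.02011539,  0.00171004,  0.01604833]), 'gripper_width': 0.08774677245491463}
top {'K': array([[386.83293959,   0.        , 287.26596995],
       [  0.        , 386.83293959, 210.68918882],
       [  0.        ,   0.        ,   1.        ]]), 'eye': array([0.44344078, 0.01385972, 1.03863966]), 'orientation': array([  2.83725575,  -1.45536027, -91.42026207])}
scene {'K': array([[444.85880141,   0.        , 272.53980137],
       [  0.        , 444.85880141, 221.85917532],
       [  0.        ,   0.        ,   1.        ]]), 'eye': array([0.89131771, 0.46570836, 0.95178946]), 'orientation': array([ 34.86497058,  -0.41574033, 142.77874376])}
{'K': array([[325.1922621 ,   0.        , 277.33611288],
       [  0.        , 325.1922621 , 208.39272243],
       [  0.        ,   0.        ,   1.        ]]), 'tool_from_camera': array([[ 6.45724652e-04, -9.60967395e-01, -2.76660890e-01,
        -7.61983854e-02],
       [-8.22221020e-04,  2.76660344e-01, -9.60967418e-01,
        -1.42723227e-01],
       [ 9.99999453e-01,  8.47996750e-04, -6.11481187e-04,
        -5.25847739e-04],
       [ 0.00000000e+00,  0.00000000e+00,  0.00000000e+00,
         1.00000000e+00]])}
```

View pics/top0.png

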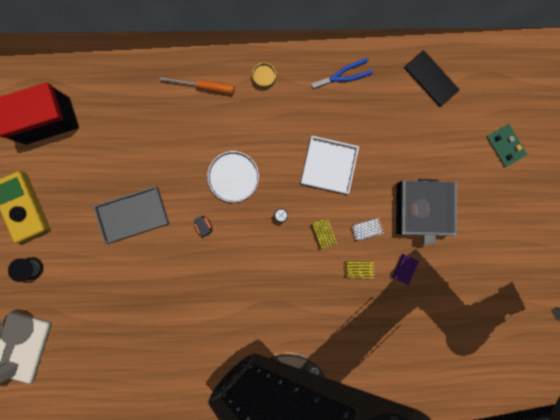

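View pics/scene0.png

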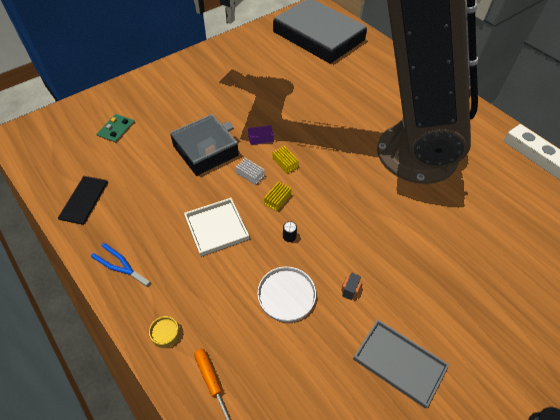

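The silver finned part at top (367,229) fits "heatsink". The yellow ones at (324,234) and (360,270) and the purple one at (405,269) are look-alikes. I'll enlarge a crop to confirm.

```bash
cat > h.py <<'E'
import numpy as np,cv2
from scipy.spatial.transform import Rotation as R
from plant import r,capture,camera_info
def Rm(rpy): return R.from_euler('xyz',rpy,degrees=True).as_matrix()
def world(n,d,info=None):
    i=camera_info(n);K=i["K"];v,u=np.mgrid[:420,:560]
    P=np.stack([(u-K[0,2])/K[0,0]*d,-(v-K[1,2])/K[1,1]*d,-d],-1)
    W=P@Rm(i["orientation"]).T+i["eye"];W[d==0]=np.nan;return W
def proj(n,X):
    i=camera_info(n);K=i["K"];c=(np.atleast_2d(X)-i["eye"])@Rm(i["orientation"])
    return np.stack([K[0,2]+K[0,0]*c[:,0]/-c[:,2],K[1,2]+K[1,1]*c[:,1]/c[:,2]],-1)
def wristworld(d,s):
    i=camera_info("wrist");K=i["K"];v,u=np.mgrid[:420,:560]
    x=(u-K[0,2])/K[0,0];y=(v-K[1,2])/K[1,1];t=np.hypot(x,y)+1e-9
    k=np.tan(np.minimum(t,1.5))/t
    P=np.stack([x*k*d,-y*k*d,-d],-1)
    T=i["tool_from_camera"];P=P@T[:3,:3].T+T[:3,3]
    W=P@Rm(s["eef_rot"]).T+s["tcp_pos"];W[d==0]=np.nan;return W
E
python3 - <<'E'
from h import *
z=np.load("pics/top0.npz");W=world("top",z["d"]);p=z["p"]
c=p[120:300,180:480];cv2.imwrite("pics/crop1.png",cv2.resize(c[:,:,::-1],None,fx=2.6,fy=2.6,interpolation=2))
print("table",np.nanmedian(W[250:300,230:300,2]), np.nanmedian(W[100:120,200:300,2]))
from scipy import ndimage as nd
zt=W[...,2]
m=(zt>0.008)&(W[...,0]>0.3)&(W[...,0]<0.75)
l,n=nd.label(m)
for k in range(1,n+1):
    q=l==k
    if q.sum()<40: continue
    P=W[q];v,u=np.nonzero(q)
    top=P[P[:,2]>np.percentile(P[:,2],95)-0.008]
    (cx,cy),(w,h),a=cv2.minAreaRect((top[:,:2]*1000).astype(np.float32))
    print(q.sum(),"px",u.mean().round(),v.mean().round(),"rect",round(cx,1),round(cy,1),round(w,1),round(h,1),round(a,1),"zmax",np.percentile(P[:,2],95).round(4))
E
```

```text
table 0.0007244519623046397 0.0007716068709850976
2138 px 34.0 124.0 rect 734.2 612.6 60.8 146.4 17.0 zmax 0.1102
57 px 511.0 139.0 rect 675.7 -626.9 27.6 18.8 54.7 zmax 0.0172
384 px 331.0 163.0 rect 615.1 -130.1 130.2 130.7 76.0 zmax 0.0218
52 px 519.0 148.0 rect 649.3 -650.3 28.9 21.8 41.1 zmax 0.0167
99 px 248.0 165.0 rect 610.2 88.6 125.1 43.5 28.0 zmax 0.021
49 px 510.0 156.0 rect 627.2 -620.8 17.2 34.5 12.7 zmax 0.0166
110 px 214.0 167.0 rect 609.8 175.7 29.5 108.2 65.9 zmax 0.0206
2411 px 21.0 208.0 rect 520.6 678.3 166.6 83.2 21.7 zmax 0.0433
3370 px 427.0 208.0 rect 482.7 -377.3 141.3 165.9 87.3 zmax 0.0577
513 px 128.0 214.0 rect 494.0 397.8 104.8 171.8 16.5 zmax 0.0211
52 px 227.0 198.0 rect 531.8 141.4 86.1 17.2 75.9 zmax 0.0214
143 px 281.0 215.0 rect 482.7 3.8 30.8 33.6 88.7 zmax 0.049
269 px 203.0 225.0 rect 460.7 206.8 48.7 33.4 35.2 zmax 0.0433
157 px 328.0 231.0 rect 436.0 -119.4 69.5 17.8 18.3 zmax 0.0324
141 px 320.0 234.0 rect 428.9 -97.8 69.6 17.8 18.8 zmax 0.0332
48 px 365.0 227.0 rect 448.2 -221.6 9.8 67.8 14.9 zmax 0.0328
84 px 370.0 234.0 rect 426.4 -228.0 9.8 68.6 14.1 zmax 0.0334
468 px 406.0 268.0 rect 332.2 -321.4 42.3 69.0 64.1 zmax 0.0326
570 px 22.0 269.0 rect 360.2 659.3 61.1 57.8 88.5 zmax 0.0516
319 px 359.0 269.0 rect 335.0 -200.0 71.4 39.4 88.1 zmax 0.0327
546 px 405.0 412.0 rect 308.0 -81.6 3.3 18.6 8.9 zmax 0.7624
```

View pics/crop1.png

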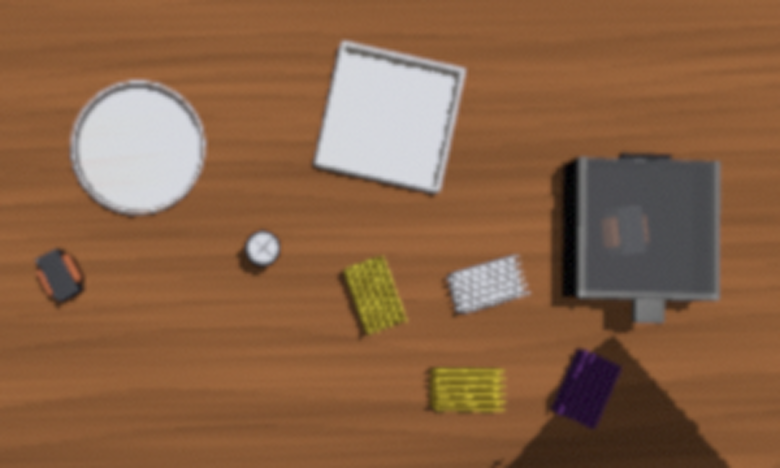

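Confirmed: the silver finned part at crop (487,284) is the heatsink, the cylinder with the cross-scored top at (262,248) is the capacitor, and the transformers are at (60,276) and inside the case at (627,230). Next I'll refine the poses.

```bash
python3 - <<'E'
from h import *
Z={n:np.load(f"pics/{n}0.npz") for n in("top","scene")}
Ws={n:world(n,Z[n]["d"]) for n in Z}
for n in Z:
    W=Ws[n];X,Y,H=W[...,0],W[...,1],W[...,2];p=Z[n]["p"].astype(int)
    def rect(m,name):
        P=(W[m][:,:2]*1000).astype(np.float32)
        if len(P)<8: print(n,name,len(P));return
        c,s,a=cv2.minAreaRect(P);print(n,name,len(P),np.round(c,1),np.round(s,1),round(a,1),"mean",P.mean(0).round(1),"z",np.median(H[m]).round(4))
    box=lambda x,y,hx,hy:(abs(X-x)<hx)&(abs(Y-y)<hy)
    print(n,"tablez",np.nanmedian(H[box(.5,-.05,.05,.02)]))
    rect(box(.4827,.0038,.04,.04)&(H>.035),"cap")
    rect(box(.4607,.2068,.05,.05)&(H>.037),"T1 core")
    rect(box(.4607,.2068,.05,.05)&(H>.015)&(p[...,0]>p[...,2]+40),"T1 cu")
    rect(box(.437,-.225,.05,.05)&(H>.02),"HS")
    rect(box(.615,-.13,.1,.1)&(H>.012),"sq")
    rect(box(.494,.398,.12,.12)&(H>.012),"long")
    rect(box(.585,.13,.09,.09)&(H>.012),"dish")
    rect(box(.495,-.377,.078,.1)&(H>.04),"case")
    rect(box(.40,-.377,.014,.03)&(H>.04),"tab")
E
python3 - <<'E'
import cv2
for n,(a,b,c,d) in {"top":(165,260,380,475),"scene":(100,190,155,260)}.items():
    p=cv2.imread(f"pics/{n}0.png")[a:b,c:d];cv2.imwrite(f"pics/case_{n}.png",cv2.resize(p,None,fx=6,fy=6,interpolation=2))
E
```

```text
top tablez 0.0006174174333274385
top cap 142 [482.7   3.8] [30.8 33.6] 88.7 mean [481.7   4. ] z 0.046
top T1 core 178 [459.7 208.5] [47.5 29.4] 30.9 mean [460.2 207.2] z 0.0405
top T1 cu 82 [464.2 209.5] [39.3 37.9] 28.2 mean [463.8 202.1] z 0.0339
top HS 165 [ 441.1 -224. ] [40.3 69.7] 14.1 mean [ 440.4 -223.4] z 0.03
top sq 344 [ 615.1 -130.1] [130.2 130.7] 76.0 mean [ 616.8 -133. ] z 0.0182
top long 426 [494.  397.8] [104.8 171.8] 16.5 mean [493.2 401.2] z 0.0184
top dish 228 [588.9 127.9] [132.4 134. ] 89.4 mean [595.  132.9] z 0.0181
top case 3078 [ 492.1 -377.7] [141.3 149. ] 87.3 mean [ 491.5 -376.3] z 0.0537
top tab 78 [ 406.7 -373.3] [29.9 13. ] 89.0 mean [ 406.7 -372.2] z 0.0585
scene tablez 0.0007502802617745941
scene cap 154 [479.3   4. ] [34.2 33.8] 1.8 mean [480.8   5.2] z 0.0459
scene T1 core 205 [457.2 208.2] [48.9 30.4] 20.2 mean [458.2 207.1] z 0.0404
scene T1 cu 101 [455.  205.4] [42.  37.7] 27.2 mean [458.9 207.1] z 0.0339
scene HS 332 [ 438.7 -224.3] [43.5 72.9] 14.0 mean [ 438.5 -224.8] z 0.0281
scene sq 429 [ 611.7 -130.6] [133.4 130.9] 76.2 mean [ 612.6 -128. ] z 0.0176
scene long 700 [490.8 396.4] [106.6 170.2] 16.4 mean [491.6 400.9] z 0.0176
scene dish 336 [586.2 127.8] [135.9 133.2] 46.5 mean [582.  123.7] z 0.0174
scene case 2045 [ 490.7 -378.7] [148.4 148.3] 88.1 mean [ 492.6 -373.7] z 0.0541
scene tab 55 [ 404.7 -376.1] [17.7 33.1] 1.9 mean [ 405.1 -373.1] z 0.0578
```

View pics/case_top.png

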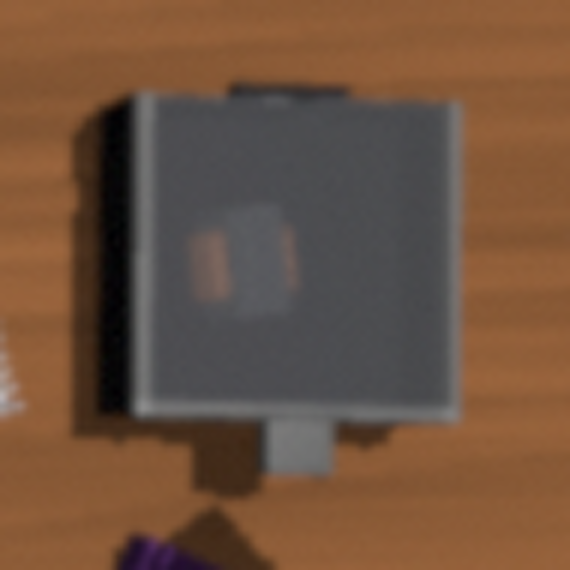

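```bash
python3 - <<'E'
from h import *
for n in("top","scene"):
    z=np.load(f"pics/{n}0.npz");W=world(n,z["d"]);X,Y,H=np.moveaxis(W,-1,0)
    m=(abs(Y+.374)<.03)&(X<.412)&(X>.37)&(H>.045)
    print(n,"tab",np.percentile(X[m],[0,5,50]),np.percentile(Y[m],[0,5,50,95,100]))
    for yy in(-.43,-.335):
        m=(abs(Y-yy)<.008)&(X<.65)&(X>.35)&(H>.045);print("case x range",X[m].min(),X[m].max())
    for xx in(.45,.52):
        m=(abs(X-xx)<.008)&(abs(Y+.377)<.1)&(H>.045);print("case y range",Y[m].min(),Y[m].max())
E
```

```text
top tab [0.40007427 0.40018006 0.40548311] [-0.38816881 -0.38631433 -0.3711518  -0.35890372 -0.35824339]
case x range 0.4189820345009241 0.5594744642409111
case x range 0.4240082934041253 0.5639852054887201
case y range -0.4459750330004526 -0.3053862185442985
case y range -0.44871843560710883 -0.30851425586881737
scene tab [0.39593202 0.39717231 0.4046223 ] [-0.39239742 -0.38854096 -0.3707323  -0.360387   -0.35969323]
case x range 0.4159397390611382 0.5555797907141315
case x range 0.421033311936999 0.561029910019307
case y range -0.45060845810368516 -0.30502345923524316
case y range -0.451700794219339 -0.3072913059607372
```

```bash
cat >> h.py <<'E'
def go(x,y,z,w):
    s=r.get_state();M=Rm(s["eef_rot"]);d=M.T@(np.array([x,y,z])-s["tcp_pos"])
    t=(s["eef_rot"][2]-w+180)%360-180
    print("t",round(s["time_s"],2),"pos",s["tcp_pos"].round(4),"rot",s["eef_rot"].round(1),"F",s["contact_force"].round(1),"w",round(s["gripper_width"],4))
    print("dx %.4f dy %.4f dz %.4f turn %.4f dist %.3f rows %.1f"%(*d,np.radians(t),np.linalg.norm(d),max(np.linalg.norm(d)/.05,abs(t)/8.59)))
E
python3 -c "
from h import *
go(.409,-.374,.14,-2.6)"
```

```text
t 0.1 pos [ 0.2768 -0.6152  0.2427] rot [-89.9   0.   24.2] F [-0.4 -0.2  0.4] w 0.0874
dx 0.2195 dy 0.1029 dz 0.1656 turn 0.4681 dist 0.294 rows 5.9
```

>>> apply_moves --deltas '[{"tx": 0.2195, "ty": 0.103, "tz": 0.1656, "turn": 0.468, "gripper": 0.07}, {"tx": 0.2195, "ty": 0.103, "tz": 0.1656, "turn": 0.468, "gripper": 0.07}, {"tx": 0.2195, "ty": 0.103, "tz": 0.1656, "turn": 0.468, "gripper": 0.07}, {"tx": 0.2195, "ty": 0.103, "tz": 0.1656, "turn": 0.468, "gripper": 0.07}, {"tx": 0.2195, "ty": 0.103, "tz": 0.1656, "turn": 0.468, "gripper": 0.07}]'

```text
time_s: 0.6
tcp_pos: [0.3885, -0.4112, 0.1562]
eef_rot: [-90.0, 0.0, -2.7]
contact_force: [1.4, -1.1, -0.1]
gripper_width: 0.0701
```

```bash
python3 -c "
from h import *
go(.409,-.374,.14,-2.6)"
```

```text
t 0.6 pos [ 0.3885 -0.4112  0.1562] rot [-90.    0.   -2.7] F [ 1.4 -1.1 -0.1] w 0.0701
dx 0.0188 dy 0.0162 dz 0.0381 turn -0.0014 dist 0.045 rows 0.9
```

>>> apply_moves --deltas '[{"tx": 0.019, "ty": 0.016, "tz": 0.038}, {"tx": 0.019, "ty": 0.016, "tz": 0.038}, {"tx": 0.019, "ty": 0.016, "tz": 0.038}]'

```text
invalid input at $.deltas[0]: expected keys tx, ty, tz, turn, gripper
```

```bash
python3 - <<'E'
from h import *
s=r.get_state()
p,d=capture("wrist");cv2.imwrite("pics/w1.png",p[:,:,::-1])
W=wristworld(d,s);X,Y,H=np.moveaxis(W,-1,0)
m=(abs(X-.405)<.012)&(abs(Y+.374)<.03)&(H>.045)&(H<.075)
print(m.sum());v,u=np.nonzero(m);print(u.min(),u.max(),v.min(),v.max())
print("tab X",np.percentile(X[m],[0,5,95]),"Y",np.percentile(Y[m],[0,5,50,95,100]),"H",np.median(H[m]))
go(.409,-.374,.0655,-2.6)
E
```

```text
966
305 343 223 249
tab X [0.39657163 0.39734856 0.41573601] Y [-0.39083694 -0.38944586 -0.37650084 -0.3626785  -0.36037745] H 0.0592185536780013
t 0.65 pos [ 0.3897 -0.4057  0.1533] rot [-89.8   0.1  -2.5] F [-1.2  5.5 -3.5] w 0.0699
dx 0.0181 dy 0.0879 dz 0.0322 turn 0.0009 dist 0.095 rows 1.9
```

View pics/w1.png

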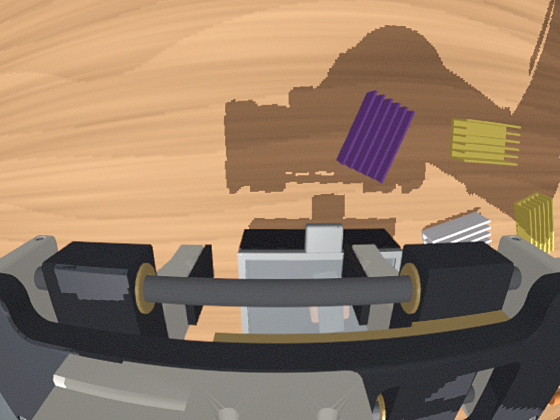

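The wrist view shows the tab at (324,237), centred between the fingers' y-range once I shift. Lining up over it and descending.

>>> apply_moves --deltas '[{"tx": 0.018, "ty": 0.03, "tz": 0.031, "turn": 0, "gripper": 0.07}, {"tx": 0.018, "ty": 0.03, "tz": 0.031, "turn": 0, "gripper": 0.07}, {"tx": 0.018, "ty": 0.06, "tz": 0.031, "turn": 0, "gripper": 0.07}, {"tx": 0.018, "ty": 0.06, "tz": 0.031, "turn": 0, "gripper": 0.07}]'

```text
time_s: 1.05
tcp_pos: [0.4055, -0.3814, 0.094]
eef_rot: [-89.8, 0.3, -2.6]
contact_force: [-0.4, 1.4, -0.0]
gripper_width: 0.0704
```

```bash
python3 -c "
from h import *
go(.409,-.3750,.0655,-2.6)"
```

```text
t 1.05 pos [ 0.4055 -0.3814  0.094 ] rot [-89.8   0.3  -2.6] F [-0.4  1.4 -0. ] w 0.0704
dx 0.0033 dy 0.0285 dz 0.0065 turn -0.0000 dist 0.029 rows 0.6
```

>>> apply_moves --deltas '[{"tx": 0.0033, "ty": 0.0, "tz": 0.0065, "turn": 0, "gripper": 0.07}, {"tx": 0.0033, "ty": 0.028, "tz": 0.0065, "turn": 0, "gripper": 0.07}, {"tx": 0.0033, "ty": 0.028, "tz": 0.0065, "turn": 0, "gripper": 0.07}, {"tx": 0.0033, "ty": 0.028, "tz": 0.0065, "turn": 0, "gripper": 0.07}]'

```text
time_s: 1.45
tcp_pos: [0.4112, -0.3766, 0.0699]
eef_rot: [-90.0, 0.0, -2.6]
contact_force: [0.1, 0.2, 0.2]
gripper_width: 0.0702
```

```bash
python3 -c "
from h import *
go(.409,-.3750,.0655,-2.6)"
```

```text
t 1.45 pos [ 0.4112 -0.3766  0.0699] rot [-90.    0.   -2.6] F [0.1 0.2 0.2] w 0.0702
dx -0.0022 dy 0.0044 dz 0.0015 turn 0.0001 dist 0.005 rows 0.1
```

>>> apply_moves --deltas '[{"tx": -0.0022, "ty": 0.0044, "tz": 0.0015, "turn": 0, "gripper": 0.07}, {"tx": -0.0022, "ty": 0.0044, "tz": 0.0015, "turn": 0, "gripper": 0.02}, {"tx": -0.0022, "ty": 0.0044, "tz": 0.0015, "turn": 0, "gripper": 0.02}, {"tx": -0.0022, "ty": 0.0044, "tz": 0.0015, "turn": 0, "gripper": 0.02}, {"tx": -0.0022, "ty": 0.0044, "tz": 0.0015, "turn": 0, "gripper": 0.02}]' --newtons 15

```text
time_s: 1.95
tcp_pos: [0.4091, -0.3749, 0.0649]
eef_rot: [-90.0, -0.0, -2.6]
contact_force: [-0.6, -0.7, -0.3]
gripper_width: 0.0436
```

```bash
python3 -c "
from h import *
go(.409,-.3750,.0655,-2.6)
# arc about hinge for pinched pivot: tab at rel(-151,+5)
a0=np.array([-.151,.005])
for th in np.arange(.2,2.0,.2):
    c,s=np.cos(th),np.sin(th); p=np.array([a0[0]*c+a0[1]*s,-a0[0]*s+a0[1]*c])-a0
    print(round(th,2),'tx %.4f ty %.4f'%(p[0],-p[1]))"
```

```text
t 1.95 pos [ 0.4091 -0.3749  0.0649] rot [-90.   -0.   -2.6] F [-0.6 -0.7 -0.3] w 0.0436
dx -0.0001 dy -0.0006 dz -0.0001 turn 0.0002 dist 0.001 rows 0.0
0.2 tx 0.0040 ty -0.0299
0.4 tx 0.0139 ty -0.0584
0.6 tx 0.0292 ty -0.0844
0.8 tx 0.0494 ty -0.1068
1.0 tx 0.0736 ty -0.1248
1.2 tx 0.1009 ty -0.1375
1.4 tx 0.1303 ty -0.1447
1.6 tx 0.1604 ty -0.1458
1.8 tx 0.1902 ty -0.1409
```

>>> apply_moves --deltas '[{"tx": 0, "ty": 0, "tz": 0, "turn": 0, "gripper": 0.02}, {"tx": 0, "ty": 0, "tz": 0, "turn": 0, "gripper": 0.02}, {"tx": 0, "ty": 0, "tz": 0, "turn": 0, "gripper": 0.02}, {"tx": 0, "ty": 0, "tz": 0, "turn": 0, "gripper": 0.02}]'

```text
time_s: 2.35
tcp_pos: [0.409, -0.3748, 0.0646]
eef_rot: [-90.0, -0.0, -2.6]
contact_force: [0.8, 0.8, 0.9]
gripper_width: 0.0299
```

>>> apply_moves --deltas '[{"tx": 0.001, "ty": -0.015, "tz": 0, "turn": 0, "gripper": 0.02}, {"tx": 0.004, "ty": -0.03, "tz": 0, "turn": 0, "gripper": 0.02}, {"tx": 0.0083, "ty": -0.0445, "tz": 0, "turn": 0, "gripper": 0.02}, {"tx": 0.0139, "ty": -0.0584, "tz": 0, "turn": 0, "gripper": 0.02}, {"tx": 0.0139, "ty": -0.0584, "tz": 0, "turn": 0, "gripper": 0.02}]'

```text
time_s: 2.85
tcp_pos: [0.4232, -0.3754, 0.1242]
eef_rot: [-90.0, -0.0, -2.6]
contact_force: [-2.8, -0.9, 0.2]
gripper_width: 0.0297
```

```bash
python3 - <<'E'
from h import *
print(r.get_state())
p,d=capture("top");cv2.imwrite("pics/t2.png",cv2.resize(p[100:310,280:560,::-1],None,fx=2.5,fy=2.5))
E
```

```text
{'time_s': 2.85, 'joints': array([-2.17563362e+01,  1.64750196e+01, -2.23169894e+01,  3.53411041e-03,
       -5.11636491e+01, -7.08226614e+01]), 'qd': array([-0.25818724,  1.05996125, -2.13836486,  0.12918953,  2.84745596,
        0.18454617]), 'joint_torque': array([ 1.57711800e+00, -4.79577219e+01,  2.61680979e+01,  5.57281405e+00,
        1.80277121e-01, -1.26904448e-03]), 'tcp_pos': array([ 0.42322924, -0.37543428,  0.12422559]), 'eef_rot': array([-9.00171677e+01, -4.09763197e-02, -2.57677634e+00]), 'contact_force': array([-2.79965139, -0.92700955,  0.21522987]), 'moment': array([-0.48181288,  0.79508631, -0.06425884]), 'gripper_width': 0.029690240166243245}
```

View pics/t2.png

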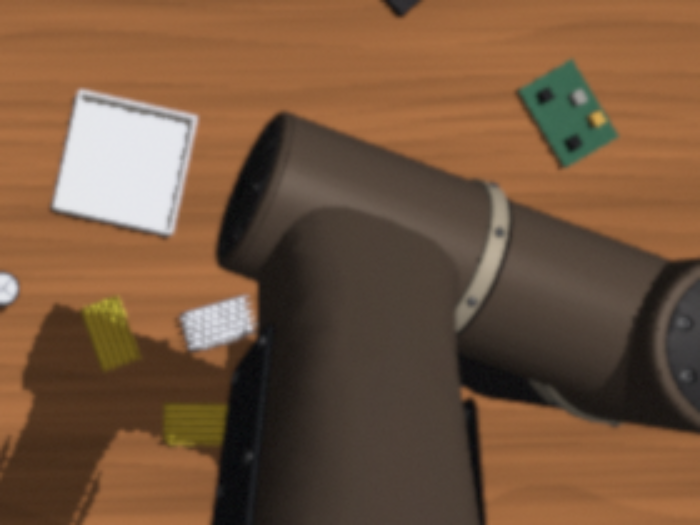

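>>> apply_moves --deltas '[{"tx": 0.007, "ty": -0.0135, "tz": 0, "turn": 0, "gripper": 0.02}, {"tx": 0.0153, "ty": -0.026, "tz": 0, "turn": 0, "gripper": 0.02}, {"tx": 0.025, "ty": -0.0378, "tz": 0, "turn": 0, "gripper": 0.02}, {"tx": 0.0355, "ty": -0.0484, "tz": 0, "turn": 0, "gripper": 0.02}, {"tx": 0.0471, "ty": -0.058, "tz": 0, "turn": 0, "gripper": 0.02}]'

```text
time_s: 3.4
tcp_pos: [0.4692, -0.3776, 0.1805]
eef_rot: [-90.0, 0.1, -2.6]
contact_force: [-0.7, -0.5, -1.2]
gripper_width: 0.0298
```

>>> apply_moves --deltas '[{"tx": 0.0126, "ty": -0.0084, "tz": 0, "turn": 0, "gripper": 0.02}, {"tx": 0.026, "ty": -0.0155, "tz": 0, "turn": 0, "gripper": 0.02}, {"tx": 0.04, "ty": -0.0211, "tz": 0, "turn": 0, "gripper": 0.02}, {"tx": 0.0545, "ty": -0.0253, "tz": 0, "turn": 0, "gripper": 0.02}, {"tx": 0.0693, "ty": -0.0283, "tz": 0, "turn": 0, "gripper": 0.02}]'

```text
time_s: 3.9
tcp_pos: [0.5394, -0.381, 0.2097]
eef_rot: [-90.0, 0.0, -2.6]
contact_force: [-1.1, 0.6, 3.4]
gripper_width: 0.0298
```

```bash
python3 - <<'E'
from h import *
print(r.get_state()['tcp_pos'])
p,d=capture("scene");cv2.imwrite("pics/s3.png",p[:,:,::-1])
E
```

```text
[ 0.53936555 -0.3810132   0.20969904]
```

View pics/s3.png

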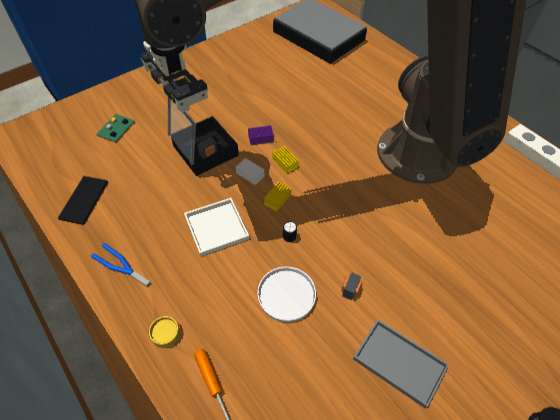

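The scene view shows the lid held near upright at (182,125) and the case open. Continuing past the balance point.

>>> apply_moves --deltas '[{"tx": 0.015, "ty": -0.001, "tz": 0, "turn": 0, "gripper": 0.02}, {"tx": 0.03, "ty": -0.0011, "tz": 0, "turn": 0, "gripper": 0.02}, {"tx": 0.045, "ty": 0.0007, "tz": 0, "turn": 0, "gripper": 0.02}, {"tx": 0.06, "ty": 0.0038, "tz": 0, "turn": 0, "gripper": 0.02}, {"tx": 0.06, "ty": 0.0038, "tz": 0, "turn": 0, "gripper": 0.02}]'

```text
time_s: 4.45
tcp_pos: [0.6022, -0.384, 0.206]
eef_rot: [-90.1, -0.2, -2.5]
contact_force: [2.4, 0.1, 8.5]
gripper_width: 0.0296
```

>>> apply_moves --deltas '[{"tx": 0, "ty": 0, "tz": 0, "turn": 0, "gripper": 0.08}, {"tx": 0, "ty": 0, "tz": 0, "turn": 0, "gripper": 0.08}, {"tx": 0, "ty": 0, "tz": 0, "turn": 0, "gripper": 0.08}, {"tx": 0, "ty": 0, "tz": 0, "turn": 0, "gripper": 0.08}, {"tx": 0, "ty": 0, "tz": 0, "turn": 0, "gripper": 0.08}]'

```text
time_s: 4.95
tcp_pos: [0.5988, -0.3834, 0.2052]
eef_rot: [-90.0, 0.0, -2.6]
contact_force: [0.3, -0.1, 0.1]
gripper_width: 0.0641
```

>>> apply_moves --deltas '[{"tx": 0, "ty": -0.05, "tz": 0, "turn": 0, "gripper": 0.08}, {"tx": 0, "ty": -0.08, "tz": 0, "turn": 0, "gripper": 0.08}, {"tx": -0.05, "ty": -0.08, "tz": 0, "turn": 0, "gripper": 0.08}, {"tx": -0.1, "ty": -0.08, "tz": 0, "turn": 0, "gripper": 0.08}, {"tx": -0.13, "ty": -0.08, "tz": 0, "turn": 0, "gripper": 0.08}]'

```text
time_s: 5.45
tcp_pos: [0.4664, -0.3772, 0.286]
eef_rot: [-90.0, -0.0, -2.6]
contact_force: [0.4, -0.3, -0.6]
gripper_width: 0.0798
```

>>> apply_moves --deltas '[{"tx": 0, "ty": 0, "tz": 0, "turn": 0, "gripper": 0.08}, {"tx": 0, "ty": 0, "tz": 0, "turn": 0, "gripper": 0.08}]'

```text
time_s: 5.65
tcp_pos: [0.4687, -0.3777, 0.2864]
eef_rot: [-90.0, -0.1, -2.6]
contact_force: [0.9, -0.1, 0.1]
gripper_width: 0.0801
```

```bash
python3 - <<'E'
from h import *
s=r.get_state();print(s["tcp_pos"],s["eef_rot"])
p,d=capture("wrist");np.savez("pics/w4.npz",p=p,d=d,pos=s["tcp_pos"],rot=s["eef_rot"])
p2,d2=capture("scene");np.savez("pics/s4.npz",p=p2,d=d2)
o=np.zeros((420,800,3),np.uint8);o[:,:500]=p[:,30:530];o[:300,500:]=cv2.resize(p2[70:220,130:280],(300,300))
cv2.imwrite("pics/w4.png",o[:,:,::-1])
E
```

```text
[ 0.46874301 -0.3777258   0.28640999] [-90.03178393  -0.09272741  -2.63125739]
```

View pics/w4.png

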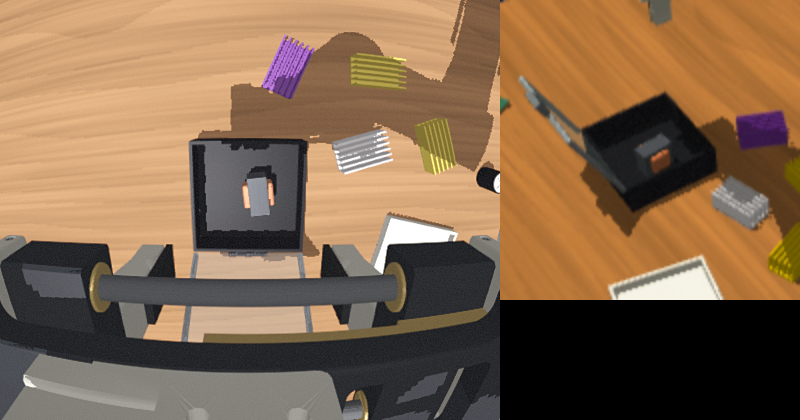

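The lid lies open leaning back, and T2 stands in the case at wrist crop (259,196), with its windings facing case ±y.

```bash
python3 - <<'E'
from h import *
z=np.load("pics/w4.npz");W=wristworld(z["d"],dict(tcp_pos=z["pos"],eef_rot=z["rot"]));p=z["p"].astype(int)
X,Y,H=np.moveaxis(W,-1,0)
def rect(m,n):
    c,s,a=cv2.minAreaRect((W[m][:,:2]*1000).astype(np.float32));print(n,m.sum(),np.round(c,1),np.round(s,1),round(a,1),W[m][:,:2].mean(0).round(4),np.median(H[m]).round(4))
b=(abs(X-.49)<.06)&(abs(Y+.365)<.055)
print("floor",np.nanmedian(H[b&(H<.015)]))
rect(b&(H>.037)&(H<.06),"core top")
cu=(p[...,0]>p[...,2]+40)&b&(H>.025)&(H<.045);rect(cu,"cu");rect(b&(H>.03)&(H<.06),"all")
rect((abs(X-.438)<.05)&(abs(Y+.225)<.05)&(H>.024)&(H<.05),"heatsink")
z=np.load("pics/s4.npz");W=world("scene",z["d"]);X,Y,H=np.moveaxis(W,-1,0);b=(abs(X-.49)<.06)&(abs(Y+.365)<.055)
rect(b&(H>.037)&(H<.06),"scene core top")
E
```

```text
floor 0.005410724728620975
core top 1400 [ 489.9 -348.4] [ 75.4 119.5] 89.5 [ 0.4904 -0.3516] 0.0453
cu 271 [ 489.  -366.5] [29.7 37.9] 3.7 [ 0.4877 -0.3666] 0.0389
all 1522 [ 489.9 -348.4] [ 75.5 119.5] 89.5 [ 0.4897 -0.3499] 0.0452
heatsink 821 [ 439.3 -226.5] [41.  71.5] 14.7 [ 0.4398 -0.2272] 0.0308
scene core top 237 [ 493.5 -346.9] [113.   73.9] 0.3 [ 0.4971 -0.3444] 0.0443
```

```bash
python3 -c "
from h import *
go(.489,-.3665,.12,3.7)"
```

```text
t 5.75 pos [ 0.4698 -0.3776  0.2855] rot [-90.   -0.   -2.6] F [-0.5 -0.6 -0.6] w 0.08
dx 0.0186 dy 0.1655 dz 0.0120 turn -0.1097 dist 0.167 rows 3.3
```

>>> apply_moves --deltas '[{"tx": 0.0186, "ty": 0.1655, "tz": 0.012, "turn": -0.11, "gripper": 0.052}, {"tx": 0.0186, "ty": 0.1655, "tz": 0.012, "turn": -0.11, "gripper": 0.052}, {"tx": 0.0186, "ty": 0.1655, "tz": 0.012, "turn": -0.11, "gripper": 0.052}, {"tx": 0.0186, "ty": 0.1655, "tz": 0.012, "turn": -0.11, "gripper": 0.052}, {"tx": 0.0186, "ty": 0.1655, "tz": 0.012, "turn": -0.11, "gripper": 0.052}]'

```text
time_s: 6.25
tcp_pos: [0.4874, -0.3652, 0.1157]
eef_rot: [-89.8, 0.4, 3.7]
contact_force: [0.1, -0.2, 0.7]
gripper_width: 0.0529
```

```bash
python3 -c "
from h import *
go(.489,-.3665,.027,3.7)"
```

```text
t 6.25 pos [ 0.4874 -0.3652  0.1157] rot [-89.8   0.4   3.7] F [ 0.1 -0.2  0.7] w 0.0529
dx 0.0021 dy 0.0887 dz -0.0016 turn 0.0008 dist 0.089 rows 1.8
```

>>> apply_moves --deltas '[{"tx": 0.0005, "ty": 0.03, "tz": -0.001, "turn": 0, "gripper": 0.052}, {"tx": 0.0005, "ty": 0.05, "tz": -0.001, "turn": 0, "gripper": 0.052}, {"tx": 0.0005, "ty": 0.06, "tz": -0.001, "turn": 0, "gripper": 0.052}, {"tx": 0.0005, "ty": 0.06, "tz": -0.001, "turn": 0, "gripper": 0.052}]'

```text
time_s: 6.65
tcp_pos: [0.4891, -0.3674, 0.0596]
eef_rot: [-90.0, 0.1, 3.7]
contact_force: [0.8, -0.2, 0.5]
gripper_width: 0.0518
```

```bash
python3 -c "
from h import *
go(.489,-.3665,.027,3.7)"
```

```text
t 6.65 pos [ 0.4891 -0.3674  0.0596] rot [-90.    0.1   3.7] F [ 0.8 -0.2  0.5] w 0.0518
dx -0.0000 dy 0.0326 dz 0.0009 turn 0.0005 dist 0.033 rows 0.7
```

>>> apply_moves --deltas '[{"tx": 0, "ty": 0.02, "tz": 0.001, "turn": 0, "gripper": 0.052}, {"tx": 0, "ty": 0.0325, "tz": 0.001, "turn": 0, "gripper": 0.052}, {"tx": 0, "ty": 0.0325, "tz": 0.001, "turn": 0, "gripper": 0.052}, {"tx": 0, "ty": 0.0325, "tz": 0.001, "turn": 0, "gripper": 0.03}, {"tx": 0, "ty": 0.0325, "tz": 0.001, "turn": 0, "gripper": 0.03}]' --newtons 25

```text
time_s: 7.15
tcp_pos: [0.4895, -0.3667, 0.0285]
eef_rot: [-90.0, -0.1, 3.7]
contact_force: [-0.1, 0.1, 0.2]
gripper_width: 0.0415
```

>>> apply_moves --deltas '[{"tx": 0, "ty": 0, "tz": 0, "turn": 0, "gripper": 0.03}, {"tx": 0, "ty": 0, "tz": 0, "turn": 0, "gripper": 0.03}, {"tx": 0, "ty": 0, "tz": 0, "turn": 0, "gripper": 0.03}]'

```text
time_s: 7.45
tcp_pos: [0.4895, -0.3666, 0.0285]
eef_rot: [-90.0, -0.1, 3.7]
contact_force: [-0.9, 0.7, 7.7]
gripper_width: 0.038
```

>>> apply_moves --deltas '[{"tx": 0, "ty": -0.03, "tz": 0, "turn": 0, "gripper": 0.03}, {"tx": 0, "ty": -0.08, "tz": 0, "turn": 0, "gripper": 0.03}, {"tx": 0, "ty": -0.13, "tz": 0, "turn": 0, "gripper": 0.03}, {"tx": 0, "ty": -0.15, "tz": 0.04, "turn": 0.05, "gripper": 0.03}, {"tx": 0, "ty": -0.15, "tz": 0.09, "turn": 0.15, "gripper": 0.03}]'

```text
time_s: 7.95
tcp_pos: [0.4846, -0.2773, 0.1809]
eef_rot: [-90.1, -0.3, -5.2]
contact_force: [0.9, 2.1, -4.3]
gripper_width: 0.0381
```

```bash
python3 -c "
from h import *
go(.643,-.138,.16,-14)"
```

```text
t 7.95 pos [ 0.4846 -0.2773  0.1809] rot [-90.1  -0.3  -5.2] F [ 0.9  2.1 -4.3] w 0.0381
dx 0.1451 dy 0.0215 dz 0.1530 turn 0.1542 dist 0.212 rows 4.2
```

>>> apply_moves --deltas '[{"tx": 0.0, "ty": 0.0, "tz": 0.05, "turn": 0.1, "gripper": 0.03}, {"tx": 0.04, "ty": 0.0, "tz": 0.08, "turn": 0.15, "gripper": 0.03}, {"tx": 0.08, "ty": 0.01, "tz": 0.11, "turn": 0.154, "gripper": 0.03}, {"tx": 0.12, "ty": 0.02, "tz": 0.14, "turn": 0.154, "gripper": 0.03}, {"tx": 0.145, "ty": 0.0215, "tz": 0.153, "turn": 0.154, "gripper": 0.03}]'

```text
time_s: 8.45
tcp_pos: [0.6418, -0.1338, 0.1541]
eef_rot: [-90.0, 0.1, -13.6]
contact_force: [-0.8, 0.0, -3.1]
gripper_width: 0.0374
```

>>> apply_moves --deltas '[{"tx": 0, "ty": 0.04, "tz": 0, "turn": 0, "gripper": 0.03}, {"tx": 0, "ty": 0.07, "tz": 0, "turn": 0, "gripper": 0.03}, {"tx": 0, "ty": 0.08, "tz": 0, "turn": 0, "gripper": 0.03}, {"tx": 0, "ty": 0.08, "tz": 0, "turn": 0, "gripper": 0.03}]'

```text
time_s: 8.85
tcp_pos: [0.6391, -0.1365, 0.0741]
eef_rot: [-90.1, 0.2, -13.7]
contact_force: [0.1, 0.4, -2.3]
gripper_width: 0.0378
```

```bash
python3 -c "
from h import *
go(.643,-.138,.029,-14)"
```

```text
t 8.85 pos [ 0.6391 -0.1365  0.0741] rot [-90.1   0.2 -13.7] F [ 0.1  0.4 -2.3] w 0.0378
dx 0.0043 dy 0.0451 dz -0.0004 turn 0.0050 dist 0.045 rows 0.9
```

>>> apply_moves --deltas '[{"tx": 0.004, "ty": 0.015, "tz": 0, "turn": 0.005, "gripper": 0.03}, {"tx": 0.004, "ty": 0.03, "tz": 0, "turn": 0.005, "gripper": 0.03}, {"tx": 0.004, "ty": 0.038, "tz": 0, "turn": 0.005, "gripper": 0.03}, {"tx": 0.004, "ty": 0.042, "tz": 0, "turn": 0.005, "gripper": 0.03}, {"tx": 0.004, "ty": 0.042, "tz": 0, "turn": 0.005, "gripper": 0.03}]'

```text
time_s: 9.35
tcp_pos: [0.644, -0.1375, 0.0334]
eef_rot: [-90.0, 0.1, -14.0]
contact_force: [0.5, -0.1, -2.9]
gripper_width: 0.0379
```

```bash
python3 -c "
from h import *
go(.643,-.138,.0285,-14)"
```

```text
t 9.35 pos [ 0.644  -0.1375  0.0334] rot [-90.    0.1 -14. ] F [ 0.5 -0.1 -2.9] w 0.0379
dx -0.0009 dy 0.0049 dz -0.0008 turn 0.0001 dist 0.005 rows 0.1
```

>>> apply_moves --deltas '[{"tx": 0, "ty": 0.002, "tz": 0, "turn": 0, "gripper": 0.03}, {"tx": 0, "ty": 0.004, "tz": 0, "turn": 0, "gripper": 0.03}, {"tx": 0, "ty": 0.0048, "tz": 0, "turn": 0, "gripper": 0.03}, {"tx": 0, "ty": 0.0048, "tz": 0, "turn": 0, "gripper": 0.03}, {"tx": 0, "ty": 0.0048, "tz": 0, "turn": 0, "gripper": 0.03}]'

```text
time_s: 9.85
tcp_pos: [0.6445, -0.1374, 0.0293]
eef_rot: [-90.0, -0.0, -14.0]
contact_force: [0.2, -0.5, -2.4]
gripper_width: 0.0381
```

>>> apply_moves --deltas '[{"tx": 0, "ty": 0.0012, "tz": 0, "turn": 0, "gripper": 0.03}, {"tx": 0, "ty": 0.0012, "tz": 0, "turn": 0, "gripper": 0.03}, {"tx": 0, "ty": 0.0012, "tz": 0, "turn": 0, "gripper": 0.054}, {"tx": 0, "ty": 0.0012, "tz": 0, "turn": 0, "gripper": 0.054}, {"tx": 0, "ty": 0.0012, "tz": 0, "turn": 0, "gripper": 0.054}]'

```text
time_s: 10.35
tcp_pos: [0.6446, -0.1374, 0.0281]
eef_rot: [-90.0, -0.0, -14.0]
contact_force: [-0.4, 0.4, 0.1]
gripper_width: 0.0526
```

>>> apply_moves --deltas '[{"tx": 0, "ty": -0.03, "tz": 0, "turn": 0, "gripper": 0.054}, {"tx": 0, "ty": -0.08, "tz": 0, "turn": 0, "gripper": 0.054}, {"tx": 0, "ty": -0.12, "tz": 0, "turn": 0, "gripper": 0.06}, {"tx": 0, "ty": -0.12, "tz": 0, "turn": 0, "gripper": 0.06}]'

```text
time_s: 10.75
tcp_pos: [0.6481, -0.1377, 0.1551]
eef_rot: [-89.9, -0.6, -13.9]
contact_force: [0.8, -0.3, -0.0]
gripper_width: 0.0594
```

```bash
python3 - <<'E'
from h import *
s=r.get_state();p,d=capture("wrist");cv2.imwrite("pics/w5.png",p[:,:,::-1])
W=wristworld(d,s);X,Y,H=np.moveaxis(W,-1,0);p=p.astype(int)
m=(p[...,0]>p[...,2]+40)&(abs(X-.64)<.05)&(abs(Y+.137)<.05)&(H>.025)&(H<.05)
print(m.sum());c,q,a=cv2.minAreaRect((W[m][:,:2]*1000).astype(np.float32));print(c,q,a)
go(.439,-.2255,.14,104.5)
E
```

```text
543
(644.7752685546875, -138.3026580810547) (36.71281433105469, 30.476783752441406) 75.85852813720703
t 10.8 pos [ 0.6464 -0.1374  0.152 ] rot [-89.9  -0.4 -14. ] F [-0.2 -0.3 -0.4] w 0.0598
dx -0.1801 dy 0.0105 dz -0.1356 turn -2.0677 dist 0.226 rows 13.8
```

View pics/w5.png

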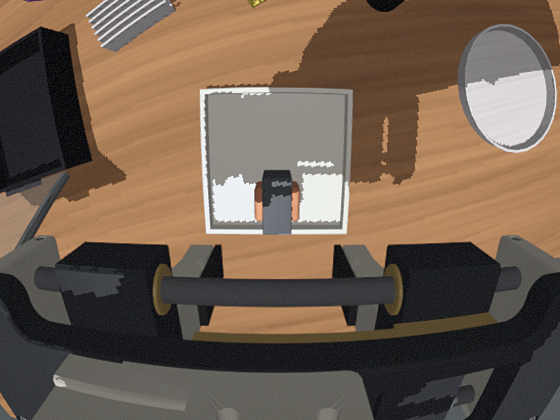

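T2 stands inside the tray at (277,203), measured at (0.645,-0.138). Next is the heatsink.

```bash
python3 -c "
from h import *
go(.439,-.2255,.13,-75.5)"
```

```text
t 10.8 pos [ 0.6464 -0.1374  0.152 ] rot [-89.9  -0.4 -14. ] F [-0.2 -0.3 -0.4] w 0.0598
dx -0.1802 dy 0.0205 dz -0.1356 turn 1.0739 dist 0.226 rows 7.2
```

>>> apply_moves --deltas '[{"tx": -0.18, "ty": 0.02, "tz": -0.1356, "turn": 1.074, "gripper": 0.06}, {"tx": -0.18, "ty": 0.02, "tz": -0.1356, "turn": 1.074, "gripper": 0.06}, {"tx": -0.18, "ty": 0.02, "tz": -0.1356, "turn": 1.074, "gripper": 0.06}, {"tx": -0.18, "ty": 0.02, "tz": -0.1356, "turn": 1.074, "gripper": 0.06}, {"tx": -0.18, "ty": 0.02, "tz": -0.1356, "turn": 1.074, "gripper": 0.06}]'

```text
time_s: 11.3
tcp_pos: [0.4324, -0.2259, 0.1267]
eef_rot: [-90.1, 0.1, -57.4]
contact_force: [0.5, -1.0, 0.1]
gripper_width: 0.06
```

```bash
python3 -c "
from h import *
go(.439,-.2255,.13,-75.5)"
```

```text
t 11.3 pos [ 0.4324 -0.2259  0.1267] rot [-90.1   0.1 -57.4] F [ 0.5 -1.   0.1] w 0.06
dx 0.0032 dy -0.0033 dz 0.0058 turn 0.3159 dist 0.007 rows 2.1
```

>>> apply_moves --deltas '[{"tx": 0, "ty": 0, "tz": 0, "turn": 0.3159, "gripper": 0.06}, {"tx": 0, "ty": 0, "tz": 0, "turn": 0.3159, "gripper": 0.06}, {"tx": 0, "ty": 0, "tz": 0, "turn": 0.3159, "gripper": 0.06}, {"tx": 0, "ty": 0, "tz": 0, "turn": 0.3159, "gripper": 0.06}]'

```text
time_s: 11.7
tcp_pos: [0.4367, -0.2254, 0.1275]
eef_rot: [-90.0, 0.0, -74.9]
contact_force: [0.1, -1.0, -0.6]
gripper_width: 0.06
```

```bash
python3 - <<'E'
from h import *
s=r.get_state();p,d=capture("wrist");cv2.imwrite("pics/w6.png",p[:,:,::-1])
W=wristworld(d,s);X,Y,H=np.moveaxis(W,-1,0);p=p.astype(int)
m=(abs(X-.44)<.06)&(abs(Y+.226)<.055)&(H>.02)&(H<.05)
print(m.sum());c,q,a=cv2.minAreaRect((W[m][:,:2]*1000).astype(np.float32));print(c,q,a)
go(.439,-.2255,.02,-75.5)
E
```

```text
1744
(439.71588134765625, -226.14248657226562) (40.20815658569336, 71.01251983642578) 14.515786170959473
t 11.75 pos [ 0.4368 -0.2253  0.1276] rot [-90.    0.  -74.8] F [-0.7  0.3 -0. ] w 0.0599
dx 0.0008 dy 0.1076 dz 0.0022 turn 0.0115 dist 0.108 rows 2.2
```

View pics/w6.png

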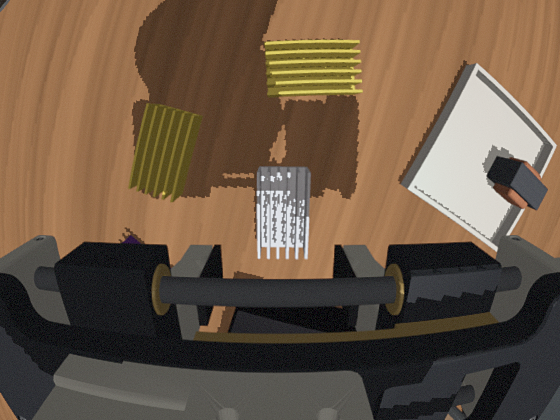

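>>> apply_moves --deltas '[{"tx": 0.0015, "ty": 0.04, "tz": 0.0025, "turn": 0.0115, "gripper": 0.06}, {"tx": 0.0015, "ty": 0.075, "tz": 0.0025, "turn": 0.0115, "gripper": 0.06}, {"tx": 0.0015, "ty": 0.085, "tz": 0.0025, "turn": 0.0115, "gripper": 0.06}, {"tx": 0.0015, "ty": 0.085, "tz": 0.0025, "turn": 0.0115, "gripper": 0.06}]'

```text
time_s: 12.15
tcp_pos: [0.4387, -0.2261, 0.0417]
eef_rot: [-90.2, 0.1, -75.6]
contact_force: [0.4, 0.1, 0.1]
gripper_width: 0.0601
```

```bash
python3 -c "
from h import *
go(.4395,-.226,.021,-75.5)"
```

```text
t 12.15 pos [ 0.4387 -0.2261  0.0417] rot [-90.2   0.1 -75.6] F [0.4 0.1 0.1] w 0.0601
dx 0.0001 dy 0.0207 dz 0.0009 turn -0.0019 dist 0.021 rows 0.4
```

>>> apply_moves --deltas '[{"tx": 0, "ty": 0.012, "tz": 0.0009, "turn": 0, "gripper": 0.06}, {"tx": 0, "ty": 0.0195, "tz": 0.0009, "turn": 0, "gripper": 0.06}, {"tx": 0, "ty": 0.0195, "tz": 0.0009, "turn": 0, "gripper": 0.03}, {"tx": 0, "ty": 0.0195, "tz": 0.0009, "turn": 0, "gripper": 0.03}, {"tx": 0, "ty": 0.0195, "tz": 0.0009, "turn": 0, "gripper": 0.03}]' --newtons 20

```text
time_s: 12.65
tcp_pos: [0.441, -0.2261, 0.024]
eef_rot: [-89.9, -0.0, -75.7]
contact_force: [-0.1, -0.3, -0.3]
gripper_width: 0.0414
```

>>> apply_moves --deltas '[{"tx": 0, "ty": 0, "tz": 0, "turn": 0, "gripper": 0.03}, {"tx": 0, "ty": 0, "tz": 0, "turn": 0, "gripper": 0.03}, {"tx": 0, "ty": 0, "tz": 0, "turn": 0, "gripper": 0.03}]'

```text
time_s: 12.95
tcp_pos: [0.441, -0.2261, 0.024]
eef_rot: [-90.0, -0.0, -75.7]
contact_force: [-0.7, 1.1, 4.8]
gripper_width: 0.0398
```

>>> apply_moves --deltas '[{"tx": 0, "ty": -0.03, "tz": 0, "turn": 0, "gripper": 0.03}, {"tx": 0, "ty": -0.08, "tz": 0, "turn": 0, "gripper": 0.03}, {"tx": 0, "ty": -0.13, "tz": 0, "turn": 0, "gripper": 0.03}]'

```text
time_s: 13.25
tcp_pos: [0.4396, -0.2259, 0.1544]
eef_rot: [-90.1, 0.1, -75.7]
contact_force: [2.1, -0.5, -1.0]
gripper_width: 0.0399
```

```bash
python3 -c "
from h import *
go(.4925,.397,.15,16.5)"
```

```text
t 13.25 pos [ 0.4396 -0.2259  0.1544] rot [-90.1   0.1 -75.7] F [ 2.1 -0.5 -1. ] w 0.0399
dx -0.5906 dy 0.0044 dz 0.2049 turn -1.6097 dist 0.625 rows 12.5
```

>>> apply_moves --deltas '[{"tx": -0.59, "ty": 0.004, "tz": 0.205, "turn": -1.61, "gripper": 0.03}, {"tx": -0.59, "ty": 0.004, "tz": 0.205, "turn": -1.61, "gripper": 0.03}, {"tx": -0.59, "ty": 0.004, "tz": 0.205, "turn": -1.61, "gripper": 0.03}, {"tx": -0.59, "ty": 0.004, "tz": 0.205, "turn": -1.61, "gripper": 0.03}, {"tx": -0.59, "ty": 0.004, "tz": 0.205, "turn": -1.61, "gripper": 0.03}]'

```text
time_s: 13.75
tcp_pos: [0.4614, 0.0249, 0.152]
eef_rot: [-90.0, -0.0, -32.4]
contact_force: [1.6, -0.8, 0.3]
gripper_width: 0.0399
```

```bash
python3 -c "
from h import *
go(.4925,.397,.15,16.5)"
```

```text
t 13.75 pos [0.4614 0.0249 0.152 ] rot [-90.   -0.  -32.4] F [ 1.6 -0.8  0.3] w 0.0399
dx -0.1732 dy 0.0022 dz 0.3308 turn -0.8537 dist 0.373 rows 7.5
```

>>> apply_moves --deltas '[{"tx": -0.173, "ty": 0.002, "tz": 0.331, "turn": -0.854, "gripper": 0.03}, {"tx": -0.173, "ty": 0.002, "tz": 0.331, "turn": -0.854, "gripper": 0.03}, {"tx": -0.173, "ty": 0.002, "tz": 0.331, "turn": -0.854, "gripper": 0.03}, {"tx": -0.173, "ty": 0.002, "tz": 0.331, "turn": -0.854, "gripper": 0.03}, {"tx": -0.173, "ty": 0.002, "tz": 0.331, "turn": -0.854, "gripper": 0.03}]'

```text
time_s: 14.25
tcp_pos: [0.4839, 0.2741, 0.1504]
eef_rot: [-90.0, 0.0, 10.6]
contact_force: [1.3, -0.2, -1.3]
gripper_width: 0.04
```

```bash
python3 -c "
from h import *
go(.4925,.397,.15,16.5)"
```

```text
t 14.25 pos [0.4839 0.2741 0.1504] rot [-90.    0.   10.6] F [ 1.3 -0.2 -1.3] w 0.04
dx 0.0311 dy 0.0004 dz 0.1192 turn -0.1031 dist 0.123 rows 2.5
```

>>> apply_moves --deltas '[{"tx": 0.031, "ty": 0, "tz": 0.119, "turn": -0.103, "gripper": 0.03}, {"tx": 0.031, "ty": 0, "tz": 0.119, "turn": -0.103, "gripper": 0.03}, {"tx": 0.031, "ty": 0, "tz": 0.119, "turn": -0.103, "gripper": 0.03}, {"tx": 0.031, "ty": 0.04, "tz": 0.119, "turn": -0.103, "gripper": 0.03}, {"tx": 0.031, "ty": 0.06, "tz": 0.119, "turn": -0.103, "gripper": 0.03}]'

```text
time_s: 14.75
tcp_pos: [0.4924, 0.3947, 0.0875]
eef_rot: [-90.1, 0.2, 16.2]
contact_force: [-1.0, -0.0, -1.4]
gripper_width: 0.0398
```

>>> apply_moves --deltas '[{"tx": 0, "ty": 0.01, "tz": 0, "turn": 0, "gripper": 0.03}, {"tx": 0, "ty": 0.01, "tz": 0, "turn": 0, "gripper": 0.03}, {"tx": 0, "ty": 0.01, "tz": 0, "turn": 0, "gripper": 0.03}]'

```text
time_s: 15.05
tcp_pos: [0.4943, 0.3949, 0.0814]
eef_rot: [-90.0, -0.1, 16.1]
contact_force: [0.4, -0.5, -0.4]
gripper_width: 0.0398
```

```bash
python3 -c "
from h import *
go(.4925,.397,.028,16.5)"
```

```text
t 15.05 pos [0.4943 0.3949 0.0814] rot [-90.   -0.1  16.1] F [ 0.4 -0.5 -0.4] w 0.0398
dx -0.0012 dy 0.0534 dz 0.0025 turn -0.0066 dist 0.054 rows 1.1
```

>>> apply_moves --deltas '[{"tx": -0.001, "ty": 0.02, "tz": 0.0025, "turn": -0.0066, "gripper": 0.03}, {"tx": -0.001, "ty": 0.04, "tz": 0.0025, "turn": -0.0066, "gripper": 0.03}, {"tx": -0.001, "ty": 0.048, "tz": 0.0025, "turn": -0.0066, "gripper": 0.03}, {"tx": -0.001, "ty": 0.048, "tz": 0.0025, "turn": -0.0066, "gripper": 0.03}, {"tx": -0.001, "ty": 0.048, "tz": 0.0025, "turn": -0.0066, "gripper": 0.03}]'

```text
time_s: 15.55
tcp_pos: [0.4927, 0.3973, 0.0338]
eef_rot: [-90.0, -0.1, 16.5]
contact_force: [-0.9, -0.0, -1.7]
gripper_width: 0.04
```

```bash
python3 -c "
from h import *
go(.4925,.397,.028,16.5)"
```

```text
t 15.55 pos [0.4927 0.3973 0.0338] rot [-90.   -0.1  16.5] F [-0.9 -0.  -1.7] w 0.04
dx -0.0003 dy 0.0058 dz -0.0003 turn 0.0002 dist 0.006 rows 0.1
```

>>> apply_moves --deltas '[{"tx": 0, "ty": 0.003, "tz": 0, "turn": 0, "gripper": 0.03}, {"tx": 0, "ty": 0.005, "tz": 0, "turn": 0, "gripper": 0.03}, {"tx": 0, "ty": 0.006, "tz": 0, "turn": 0, "gripper": 0.03}, {"tx": 0, "ty": 0.006, "tz": 0, "turn": 0, "gripper": 0.03}, {"tx": 0, "ty": 0.006, "tz": 0, "turn": 0, "gripper": 0.03}]'

```text
time_s: 16.05
tcp_pos: [0.4924, 0.3972, 0.028]
eef_rot: [-90.0, -0.1, 16.5]
contact_force: [-2.4, -2.0, 8.0]
gripper_width: 0.0399
```

Contact at +8 N, so the heatsink is on the floor. Releasing and retreating.

>>> apply_moves --deltas '[{"tx": 0, "ty": 0, "tz": 0, "turn": 0, "gripper": 0.065}, {"tx": 0, "ty": 0, "tz": 0, "turn": 0, "gripper": 0.065}, {"tx": 0, "ty": 0, "tz": 0, "turn": 0, "gripper": 0.065}, {"tx": 0, "ty": 0, "tz": 0, "turn": 0, "gripper": 0.065}]'

```text
time_s: 16.45
tcp_pos: [0.4921, 0.3968, 0.0264]
eef_rot: [-90.0, 0.0, 16.5]
contact_force: [-0.3, -0.0, -0.6]
gripper_width: 0.0634
```

>>> apply_moves --deltas '[{"tx": 0, "ty": -0.03, "tz": 0, "turn": 0, "gripper": 0.065}, {"tx": 0, "ty": -0.08, "tz": 0, "turn": 0, "gripper": 0.065}, {"tx": 0, "ty": -0.11, "tz": 0, "turn": 0, "gripper": 0.065}, {"tx": 0, "ty": -0.11, "tz": 0, "turn": 0, "gripper": 0.065}]'

```text
time_s: 16.85
tcp_pos: [0.4941, 0.399, 0.142]
eef_rot: [-89.7, -0.4, 16.5]
contact_force: [0.3, -0.4, 0.5]
gripper_width: 0.0653
```

```bash
python3 - <<'E'
from h import *
s=r.get_state();p,d=capture("wrist");cv2.imwrite("pics/w7.png",p[:,:,::-1])
W=wristworld(d,s);X,Y,H=np.moveaxis(W,-1,0);p=p.astype(int)
m=(abs(X-.4925)<.06)&(abs(Y-.397)<.055)&(H>.026)&(H<.05)
print(m.sum());c,q,a=cv2.minAreaRect((W[m][:,:2]*1000).astype(np.float32));print(c,q,a,np.median(H[m]))
m=(abs(X-.46)<.06)&(abs(Y-.207)<.05)&(H>.02)&(H<.05)&(p[...,0]>p[...,2]+40)
print(m.sum());c,q,a=cv2.minAreaRect((W[m][:,:2]*1000).astype(np.float32));print(c,q,a,np.median(H[m]))
go(.459,.2075,.13,29)
E
```

```text
1557
(490.1370544433594, 396.03192138671875) (70.74063110351562, 40.20787048339844) 16.585805892944336 0.035283477245876854
591
(458.86273193359375, 207.09561157226562) (48.19033432006836, 39.33888244628906) 27.883827209472656 0.03377757280757568
t 16.9 pos [0.493  0.398  0.1393] rot [-89.8  -0.2  16.5] F [ 0.3 -0.1 -0. ] w 0.0648
dx -0.0868 dy 0.0084 dz -0.1730 turn -0.2180 dist 0.194 rows 3.9
```

View pics/w7.png

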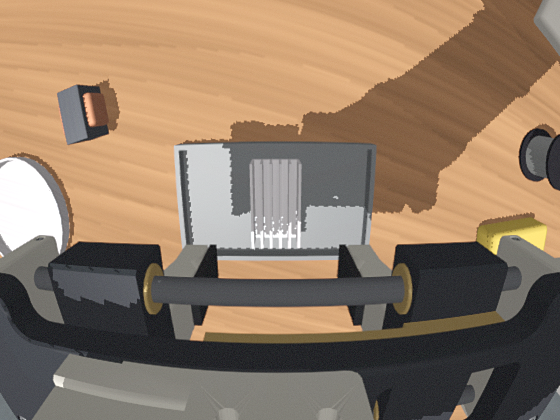

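The heatsink sits flat in the long tray at (275,205), measured 2 mm from the tray centre. Next is T1, seen at (83,112).

>>> apply_moves --deltas '[{"tx": -0.087, "ty": 0.008, "tz": -0.173, "turn": -0.2, "gripper": 0.065}, {"tx": -0.087, "ty": 0.008, "tz": -0.173, "turn": -0.2, "gripper": 0.065}, {"tx": -0.087, "ty": 0.008, "tz": -0.173, "turn": -0.2, "gripper": 0.065}, {"tx": -0.087, "ty": 0.008, "tz": -0.173, "turn": -0.2, "gripper": 0.065}, {"tx": -0.087, "ty": 0.008, "tz": -0.173, "turn": -0.2, "gripper": 0.065}]'

```text
time_s: 17.4
tcp_pos: [0.455, 0.201, 0.1271]
eef_rot: [-90.0, 0.3, 27.8]
contact_force: [1.0, -0.0, -0.2]
gripper_width: 0.065
```

```bash
python3 - <<'E'
from h import *
s=r.get_state();p,d=capture("wrist");cv2.imwrite("pics/w8.png",p[:,:,::-1])
W=wristworld(d,s);X,Y,H=np.moveaxis(W,-1,0);p=p.astype(int)
m=(abs(X-.46)<.06)&(abs(Y-.207)<.05)&(H>.025)&(H<.05)&(p[...,0]>p[...,2]+40)
print(m.sum());c,q,a=cv2.minAreaRect((W[m][:,:2]*1000).astype(np.float32));print(c,q,a,np.median(H[m]))
go(.459,.207,.0245,28)
E
```

```text
668
(461.9942626953125, 208.06503295898438) (37.6463508605957, 38.029296875) 27.89713478088379 0.035082460605010954
t 17.45 pos [0.4565 0.2034 0.1277] rot [-90.    0.1  27.8] F [ 0.5  0.6 -0. ] w 0.0653
dx 0.0041 dy 0.1032 dz 0.0021 turn -0.0033 dist 0.103 rows 2.1
```

View pics/w8.png

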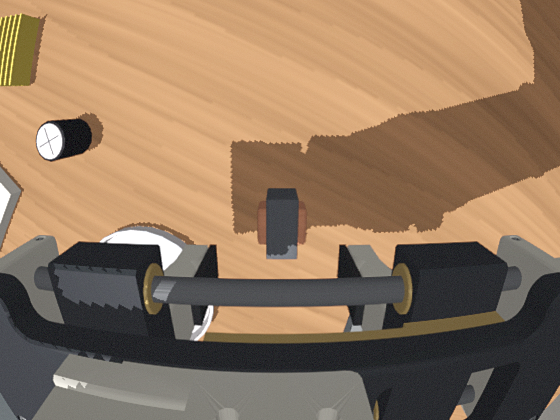

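>>> apply_moves --deltas '[{"tx": 0.005, "ty": 0.04, "tz": 0.002, "turn": -0.003, "gripper": 0.06}, {"tx": 0.005, "ty": 0.075, "tz": 0.002, "turn": -0.003, "gripper": 0.06}, {"tx": 0.005, "ty": 0.085, "tz": 0.002, "turn": -0.003, "gripper": 0.06}, {"tx": 0.005, "ty": 0.085, "tz": 0.002, "turn": -0.003, "gripper": 0.06}]'

```text
time_s: 17.85
tcp_pos: [0.4605, 0.2098, 0.0418]
eef_rot: [-90.1, 0.2, 28.2]
contact_force: [0.1, -0.8, -0.1]
gripper_width: 0.0603
```

```bash
python3 -c "
from h import *
go(.46,.2075,.0245,28)"
```

```text
t 17.85 pos [0.4605 0.2098 0.0418] rot [-90.1   0.2  28.2] F [ 0.1 -0.8 -0.1] w 0.0603
dx -0.0015 dy 0.0173 dz -0.0018 turn 0.0027 dist 0.017 rows 0.3
```

>>> apply_moves --deltas '[{"tx": 0, "ty": 0.01, "tz": -0.0018, "turn": 0, "gripper": 0.06}, {"tx": 0, "ty": 0.016, "tz": -0.0018, "turn": 0, "gripper": 0.06}, {"tx": 0, "ty": 0.016, "tz": -0.0018, "turn": 0, "gripper": 0.03}, {"tx": 0, "ty": 0.016, "tz": -0.0018, "turn": 0, "gripper": 0.03}, {"tx": 0, "ty": 0.016, "tz": -0.0018, "turn": 0, "gripper": 0.03}]' --newtons 25

```text
time_s: 18.35
tcp_pos: [0.4625, 0.209, 0.0281]
eef_rot: [-90.0, -0.1, 28.1]
contact_force: [0.1, -0.2, 0.4]
gripper_width: 0.0418
```

>>> apply_moves --deltas '[{"tx": 0, "ty": 0, "tz": 0, "turn": 0, "gripper": 0.03}, {"tx": 0, "ty": 0, "tz": 0, "turn": 0, "gripper": 0.03}, {"tx": 0, "ty": 0, "tz": 0, "turn": 0, "gripper": 0.03}]'

```text
time_s: 18.65
tcp_pos: [0.4624, 0.209, 0.0281]
eef_rot: [-90.0, -0.1, 28.1]
contact_force: [-1.5, -0.1, 6.3]
gripper_width: 0.0378
```

>>> apply_moves --deltas '[{"tx": 0, "ty": -0.03, "tz": 0, "turn": 0, "gripper": 0.03}, {"tx": 0, "ty": -0.08, "tz": 0, "turn": 0, "gripper": 0.03}, {"tx": 0, "ty": -0.13, "tz": 0, "turn": 0, "gripper": 0.03}]'

```text
time_s: 18.95
tcp_pos: [0.4612, 0.2079, 0.1582]
eef_rot: [-90.0, 0.2, 28.1]
contact_force: [1.3, 1.3, -1.5]
gripper_width: 0.0377
```

```bash
python3 -c "
from h import *
go(.584,-.123,.15,-14)"
```

```text
t 18.95 pos [0.4612 0.2079 0.1582] rot [-90.    0.2  28.1] F [ 1.3  1.3 -1.5] w 0.0377
dx -0.0477 dy 0.0086 dz -0.3497 turn 0.7351 dist 0.353 rows 7.1
```

>>> apply_moves --deltas '[{"tx": -0.047, "ty": 0.005, "tz": -0.35, "turn": 0.735, "gripper": 0.03}, {"tx": -0.047, "ty": 0.005, "tz": -0.35, "turn": 0.735, "gripper": 0.03}, {"tx": -0.047, "ty": 0.005, "tz": -0.35, "turn": 0.735, "gripper": 0.03}, {"tx": -0.047, "ty": 0.005, "tz": -0.35, "turn": 0.735, "gripper": 0.03}, {"tx": -0.047, "ty": 0.005, "tz": -0.35, "turn": 0.735, "gripper": 0.03}]'

```text
time_s: 19.45
tcp_pos: [0.5496, -0.0273, 0.1537]
eef_rot: [-90.0, 0.0, -14.3]
contact_force: [1.2, 0.4, -1.8]
gripper_width: 0.0378
```

```bash
python3 -c "
from h import *
go(.585,-.1235,.15,-14)"
```

```text
t 19.45 pos [ 0.5496 -0.0273  0.1537] rot [-90.    0.  -14.3] F [ 1.2  0.4 -1.8] w 0.0378
dx 0.0581 dy 0.0037 dz -0.0845 turn -0.0056 dist 0.103 rows 2.1
```

>>> apply_moves --deltas '[{"tx": 0.058, "ty": 0.004, "tz": -0.0845, "turn": -0.004, "gripper": 0.03}, {"tx": 0.058, "ty": 0.004, "tz": -0.0845, "turn": -0.004, "gripper": 0.03}, {"tx": 0.058, "ty": 0.004, "tz": -0.0845, "turn": -0.004, "gripper": 0.03}, {"tx": 0.058, "ty": 0.04, "tz": -0.0845, "turn": -0.004, "gripper": 0.03}, {"tx": 0.058, "ty": 0.06, "tz": -0.0845, "turn": -0.004, "gripper": 0.03}]'

```text
time_s: 19.95
tcp_pos: [0.5841, -0.122, 0.0916]
eef_rot: [-90.0, 0.1, -13.9]
contact_force: [-1.2, 0.6, -2.7]
gripper_width: 0.0378
```

>>> apply_moves --deltas '[{"tx": 0, "ty": 0.01, "tz": 0, "turn": 0, "gripper": 0.03}, {"tx": 0, "ty": 0.01, "tz": 0, "turn": 0, "gripper": 0.03}, {"tx": 0, "ty": 0.01, "tz": 0, "turn": 0, "gripper": 0.03}]'

```text
time_s: 20.25
tcp_pos: [0.586, -0.1212, 0.0847]
eef_rot: [-90.0, -0.0, -13.7]
contact_force: [0.4, -1.1, -1.6]
gripper_width: 0.038
```

```bash
python3 -c "
from h import *
go(.585,-.1235,.032,-14)"
```

```text
t 20.25 pos [ 0.586  -0.1212  0.0847] rot [-90.   -0.  -13.7] F [ 0.4 -1.1 -1.6] w 0.038
dx -0.0005 dy 0.0527 dz -0.0024 turn 0.0050 dist 0.053 rows 1.1
```

>>> apply_moves --deltas '[{"tx": 0, "ty": 0.02, "tz": -0.0024, "turn": 0.005, "gripper": 0.03}, {"tx": 0, "ty": 0.04, "tz": -0.0024, "turn": 0.005, "gripper": 0.03}, {"tx": 0, "ty": 0.048, "tz": -0.0024, "turn": 0.005, "gripper": 0.03}, {"tx": 0, "ty": 0.048, "tz": -0.0024, "turn": 0.005, "gripper": 0.03}, {"tx": 0, "ty": 0.048, "tz": -0.0024, "turn": 0.005, "gripper": 0.03}]'

```text
time_s: 20.75
tcp_pos: [0.5858, -0.1236, 0.0371]
eef_rot: [-90.0, -0.1, -14.0]
contact_force: [0.2, 0.3, -2.4]
gripper_width: 0.038
```

>>> apply_moves --deltas '[{"tx": 0, "ty": 0.0025, "tz": 0, "turn": 0, "gripper": 0.03}, {"tx": 0, "ty": 0.004, "tz": 0, "turn": 0, "gripper": 0.03}, {"tx": 0, "ty": 0.004, "tz": 0, "turn": 0, "gripper": 0.03}, {"tx": 0, "ty": 0.004, "tz": 0, "turn": 0, "gripper": 0.03}]'

```text
time_s: 21.15
tcp_pos: [0.585, -0.1238, 0.0322]
eef_rot: [-90.0, -0.0, -14.0]
contact_force: [-0.5, 0.1, -2.7]
gripper_width: 0.0381
```

>>> apply_moves --deltas '[{"tx": 0, "ty": 0.0008, "tz": 0, "turn": 0, "gripper": 0.03}, {"tx": 0, "ty": 0.0008, "tz": 0, "turn": 0, "gripper": 0.03}, {"tx": 0, "ty": 0.0008, "tz": 0, "turn": 0, "gripper": 0.03}]'

```text
time_s: 21.45
tcp_pos: [0.5851, -0.1238, 0.0321]
eef_rot: [-90.0, -0.0, -14.0]
contact_force: [-1.9, 1.6, 5.7]
gripper_width: 0.038
```

Touching the floor. Releasing.

>>> apply_moves --deltas '[{"tx": 0, "ty": 0, "tz": 0, "turn": 0, "gripper": 0.054}, {"tx": 0, "ty": 0, "tz": 0, "turn": 0, "gripper": 0.054}, {"tx": 0, "ty": 0, "tz": 0, "turn": 0, "gripper": 0.054}]'

```text
time_s: 21.75
tcp_pos: [0.5851, -0.1238, 0.0313]
eef_rot: [-90.0, -0.0, -14.0]
contact_force: [0.2, 0.3, -0.8]
gripper_width: 0.0522
```

>>> apply_moves --deltas '[{"tx": 0, "ty": -0.03, "tz": 0, "turn": 0, "gripper": 0.054}, {"tx": 0, "ty": -0.08, "tz": 0, "turn": 0, "gripper": 0.054}, {"tx": 0, "ty": -0.11, "tz": 0, "turn": 0, "gripper": 0.056}, {"tx": 0, "ty": -0.11, "tz": 0, "turn": 0, "gripper": 0.056}]'

```text
time_s: 22.15
tcp_pos: [0.5879, -0.1239, 0.1465]
eef_rot: [-89.9, -0.5, -14.0]
contact_force: [-0.6, -0.2, 0.5]
gripper_width: 0.0557
```

```bash
python3 - <<'E'
from h import *
s=r.get_state();p,d=capture("wrist");cv2.imwrite("pics/w9.png",p[:,:,::-1])
W=wristworld(d,s);X,Y,H=np.moveaxis(W,-1,0);p=p.astype(int)
m=(abs(X-.481)<.03)&(abs(Y-.0045)<.03)&(H>.035)&(H<.06)
print(m.sum())
if m.sum()>10: print(cv2.minAreaRect((W[m][:,:2]*1000).astype(np.float32)),np.median(H[m]))
go(.481,.0045,.13,-14)
E
```

```text
1492
((481.115966796875, 1.954874038696289), (34.410640716552734, 34.05238723754883), 68.00727844238281) 0.04688682533101687
t 22.2 pos [ 0.5865 -0.1237  0.1439] rot [-89.9  -0.3 -14. ] F [ 1.  -0.3 -0.3] w 0.0559
dx -0.1335 dy 0.0134 dz 0.0988 turn -0.0005 dist 0.167 rows 3.3
```

View pics/w9.png

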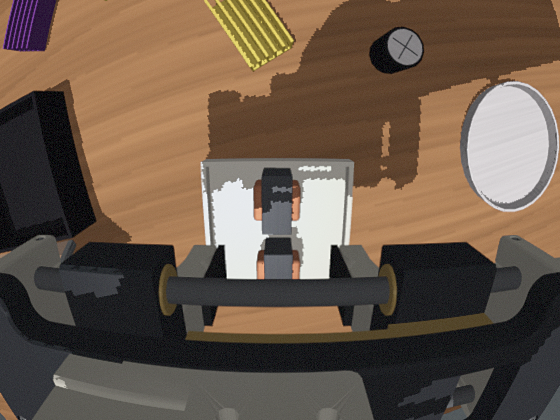

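Both transformers stand in the tray at (277,200) and (277,260). The capacitor, cross-scored top, is at (404,47).

>>> apply_moves --deltas '[{"tx": -0.1335, "ty": 0.013, "tz": 0.0985, "turn": 0, "gripper": 0.06}, {"tx": -0.1335, "ty": 0.013, "tz": 0.0985, "turn": 0, "gripper": 0.06}, {"tx": -0.1335, "ty": 0.013, "tz": 0.0985, "turn": 0, "gripper": 0.06}, {"tx": -0.1335, "ty": 0.013, "tz": 0.0985, "turn": 0, "gripper": 0.06}, {"tx": -0.1335, "ty": 0.013, "tz": 0.0985, "turn": 0, "gripper": 0.06}]'

```text
time_s: 22.7
tcp_pos: [0.4772, 0.0054, 0.1274]
eef_rot: [-90.0, 0.1, -13.9]
contact_force: [0.9, -0.9, 0.2]
gripper_width: 0.0602
```

```bash
python3 - <<'E'
from h import *
s=r.get_state();p,d=capture("wrist");cv2.imwrite("pics/w10.png",p[:,:,::-1])
W=wristworld(d,s);X,Y,H=np.moveaxis(W,-1,0)
m=(abs(X-.481)<.03)&(abs(Y-.0045)<.03)&(H>.035)&(H<.06)
print(m.sum(),cv2.minAreaRect((W[m][:,:2]*1000).astype(np.float32)),np.median(H[m]))
go(.481,.0035,.025,-14)
E
```

```text
1770 ((480.2619323730469, 2.981718063354492), (33.945068359375, 34.36403274536133), 78.7917709350586) 0.04679937726214019
t 22.75 pos [0.4784 0.0048 0.1277] rot [-90.    0.  -13.9] F [ 0.6  0.2 -0.2] w 0.0603
dx 0.0029 dy 0.1027 dz -0.0006 turn 0.0016 dist 0.103 rows 2.1
```

View pics/w10.png

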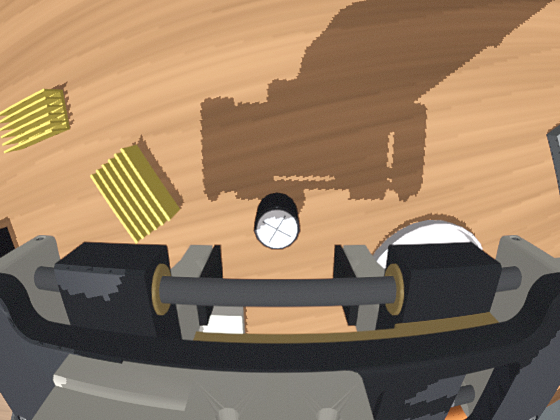

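>>> apply_moves --deltas '[{"tx": 0.001, "ty": 0.04, "tz": -0.001, "turn": 0, "gripper": 0.06}, {"tx": 0.001, "ty": 0.07, "tz": -0.001, "turn": 0, "gripper": 0.06}, {"tx": 0.001, "ty": 0.08, "tz": -0.001, "turn": 0, "gripper": 0.06}, {"tx": 0.001, "ty": 0.08, "tz": -0.001, "turn": 0, "gripper": 0.06}]'

```text
time_s: 23.15
tcp_pos: [0.4794, 0.002, 0.0467]
eef_rot: [-90.1, 0.2, -14.1]
contact_force: [0.1, 0.0, 0.4]
gripper_width: 0.0599
```

```bash
python3 -c "
from h import *
go(.4805,.003,.025,-14)"
```

```text
t 23.15 pos [0.4794 0.002  0.0467] rot [-90.1   0.2 -14.1] F [0.1 0.  0.4] w 0.0599
dx 0.0009 dy 0.0217 dz 0.0013 turn -0.0016 dist 0.022 rows 0.4
```

>>> apply_moves --deltas '[{"tx": 0, "ty": 0.013, "tz": 0.001, "turn": 0, "gripper": 0.06}, {"tx": 0, "ty": 0.021, "tz": 0.001, "turn": 0, "gripper": 0.06}, {"tx": 0, "ty": 0.021, "tz": 0.001, "turn": 0, "gripper": 0.025}, {"tx": 0, "ty": 0.021, "tz": 0.001, "turn": 0, "gripper": 0.025}, {"tx": 0, "ty": 0.021, "tz": 0.001, "turn": 0, "gripper": 0.025}]' --newtons 15

```text
time_s: 23.65
tcp_pos: [0.4808, 0.004, 0.0279]
eef_rot: [-90.0, -0.1, -14.0]
contact_force: [-0.5, 0.1, -0.2]
gripper_width: 0.0414
```

>>> apply_moves --deltas '[{"tx": 0, "ty": 0, "tz": 0, "turn": 0, "gripper": 0.025}, {"tx": 0, "ty": 0, "tz": 0, "turn": 0, "gripper": 0.025}, {"tx": 0, "ty": 0, "tz": 0, "turn": 0, "gripper": 0.025}]'

```text
time_s: 23.95
tcp_pos: [0.4807, 0.0041, 0.0278]
eef_rot: [-90.0, -0.1, -14.0]
contact_force: [-1.3, 0.3, 6.7]
gripper_width: 0.0348
```

>>> apply_moves --deltas '[{"tx": 0, "ty": -0.03, "tz": 0, "turn": 0, "gripper": 0.025}, {"tx": 0, "ty": -0.08, "tz": 0, "turn": 0, "gripper": 0.025}, {"tx": 0, "ty": -0.11, "tz": 0, "turn": 0, "gripper": 0.025}]'

```text
time_s: 24.25
tcp_pos: [0.4809, 0.0041, 0.1401]
eef_rot: [-90.0, -0.1, -14.0]
contact_force: [0.6, 0.5, -0.6]
gripper_width: 0.0348
```

```bash
python3 -c "
from h import *
go(.5875,.128,.13,-14)"
```

```text
t 24.25 pos [0.4809 0.0041 0.1401] rot [-90.   -0.1 -14. ] F [ 0.6  0.5 -0.6] w 0.0348
dx 0.0734 dy 0.0103 dz 0.1460 turn -0.0001 dist 0.164 rows 3.3
```

>>> apply_moves --deltas '[{"tx": 0.0734, "ty": 0.005, "tz": 0.146, "turn": 0, "gripper": 0.025}, {"tx": 0.0734, "ty": 0.005, "tz": 0.146, "turn": 0, "gripper": 0.025}, {"tx": 0.0734, "ty": 0.005, "tz": 0.146, "turn": 0, "gripper": 0.025}, {"tx": 0.0734, "ty": 0.005, "tz": 0.146, "turn": 0, "gripper": 0.025}, {"tx": 0.0734, "ty": 0.005, "tz": 0.146, "turn": 0, "gripper": 0.025}]'

```text
time_s: 24.75
tcp_pos: [0.5876, 0.1293, 0.1311]
eef_rot: [-90.0, 0.0, -14.0]
contact_force: [-0.6, -0.6, -1.3]
gripper_width: 0.0345
```

>>> apply_moves --deltas '[{"tx": 0, "ty": 0.04, "tz": 0, "turn": 0, "gripper": 0.025}, {"tx": 0, "ty": 0.06, "tz": 0, "turn": 0, "gripper": 0.025}, {"tx": 0, "ty": 0.06, "tz": 0, "turn": 0, "gripper": 0.025}, {"tx": 0, "ty": 0.06, "tz": 0, "turn": 0, "gripper": 0.025}]'

```text
time_s: 25.15
tcp_pos: [0.5866, 0.1271, 0.0726]
eef_rot: [-90.0, 0.0, -14.0]
contact_force: [0.6, -0.4, -0.0]
gripper_width: 0.0344
```

```bash
python3 -c "
from h import *
go(.5875,.128,.032,-14)"
```

```text
t 25.15 pos [0.5866 0.1271 0.0726] rot [-90.   0. -14.] F [ 0.6 -0.4 -0. ] w 0.0344
dx 0.0007 dy 0.0406 dz 0.0012 turn -0.0008 dist 0.041 rows 0.8
```

>>> apply_moves --deltas '[{"tx": 0, "ty": 0.02, "tz": 0.001, "turn": 0, "gripper": 0.025}, {"tx": 0, "ty": 0.032, "tz": 0.001, "turn": 0, "gripper": 0.025}, {"tx": 0, "ty": 0.036, "tz": 0.001, "turn": 0, "gripper": 0.025}, {"tx": 0, "ty": 0.036, "tz": 0.001, "turn": 0, "gripper": 0.025}, {"tx": 0, "ty": 0.036, "tz": 0.001, "turn": 0, "gripper": 0.025}]'

```text
time_s: 25.65
tcp_pos: [0.5876, 0.1288, 0.037]
eef_rot: [-90.0, -0.0, -14.0]
contact_force: [0.5, -0.4, -0.3]
gripper_width: 0.0349
```

>>> apply_moves --deltas '[{"tx": 0, "ty": 0.0025, "tz": 0, "turn": 0, "gripper": 0.025}, {"tx": 0, "ty": 0.0045, "tz": 0, "turn": 0, "gripper": 0.025}, {"tx": 0, "ty": 0.0045, "tz": 0, "turn": 0, "gripper": 0.025}, {"tx": 0, "ty": 0.0045, "tz": 0, "turn": 0, "gripper": 0.025}]'

```text
time_s: 26.05
tcp_pos: [0.5873, 0.1288, 0.0319]
eef_rot: [-90.0, -0.0, -14.0]
contact_force: [1.0, -0.2, 0.4]
gripper_width: 0.0348
```

>>> apply_moves --deltas '[{"tx": 0, "ty": 0.0007, "tz": 0, "turn": 0, "gripper": 0.025}, {"tx": 0, "ty": 0.0007, "tz": 0, "turn": 0, "gripper": 0.025}, {"tx": 0, "ty": 0.0007, "tz": 0, "turn": 0, "gripper": 0.025}]'

```text
time_s: 26.35
tcp_pos: [0.5874, 0.1289, 0.0318]
eef_rot: [-90.0, -0.0, -14.0]
contact_force: [-1.4, -0.9, 6.2]
gripper_width: 0.0344
```

>>> apply_moves --deltas '[{"tx": 0, "ty": 0, "tz": 0, "turn": 0, "gripper": 0.054}, {"tx": 0, "ty": 0, "tz": 0, "turn": 0, "gripper": 0.054}, {"tx": 0, "ty": 0, "tz": 0, "turn": 0, "gripper": 0.054}, {"tx": 0, "ty": 0, "tz": 0, "turn": 0, "gripper": 0.054}]'

```text
time_s: 26.75
tcp_pos: [0.5871, 0.1287, 0.0308]
eef_rot: [-90.0, 0.0, -14.0]
contact_force: [-0.2, 0.0, 0.3]
gripper_width: 0.0532
```

>>> apply_moves --deltas '[{"tx": 0, "ty": -0.03, "tz": 0, "turn": 0, "gripper": 0.054}, {"tx": 0, "ty": -0.08, "tz": 0, "turn": 0, "gripper": 0.054}, {"tx": 0, "ty": -0.13, "tz": 0, "turn": 0, "gripper": 0.054}, {"tx": -0.05, "ty": -0.18, "tz": 0, "turn": 0, "gripper": 0.054}, {"tx": -0.1, "ty": -0.2, "tz": 0, "turn": 0, "gripper": 0.054}]'

```text
time_s: 27.25
tcp_pos: [0.5109, 0.1483, 0.2224]
eef_rot: [-89.9, -0.1, -14.1]
contact_force: [-0.4, 1.0, 1.1]
gripper_width: 0.0541
```

>>> apply_moves --deltas '[{"tx": -0.05, "ty": 0, "tz": 0, "turn": 0, "gripper": 0.054}, {"tx": -0.08, "ty": 0, "tz": 0, "turn": 0, "gripper": 0.054}, {"tx": -0.08, "ty": 0, "tz": 0, "turn": 0, "gripper": 0.054}, {"tx": -0.08, "ty": 0, "tz": 0, "turn": 0, "gripper": 0.054}]'

```text
time_s: 27.65
tcp_pos: [0.4323, 0.1678, 0.2206]
eef_rot: [-89.9, -0.1, -13.9]
contact_force: [0.8, -0.0, 0.2]
gripper_width: 0.0539
```

```bash
python3 - <<'E'
from h import *
print(r.get_state()["contact_force"],r.get_state()["tcp_pos"])
S,SD=capture("scene");T,TD=capture("top")
cv2.imwrite("pics/s11.png",S[:,:,::-1]);cv2.imwrite("pics/t11.png",T[:,:,::-1])
for n,p,d in(("scene",S,SD),("top",T,TD)):
    W=world(n,d);X,Y,H=np.moveaxis(W,-1,0);p=p.astype(int)
    def rect(m,k):
        if m.sum()<8: print(n,k,m.sum());return
        c,s,a=cv2.minAreaRect((W[m][:,:2]*1000).astype(np.float32));print(n,k,m.sum(),np.round(c,1),np.round(s,1),round(a,1),"z95",np.percentile(H[m],95).round(4))
    b=lambda x,y,h:(abs(X-x)<h)&(abs(Y-y)<h)
    rect(b(.5875,.128,.05)&(H>.04)&(H<.08),"cap")
    rect(b(.4925,.397,.06)&(H>.025)&(H<.08),"hs")
    rect(b(.645,-.138,.027)&(H>.04)&(H<.08),"T2");rect(b(.585,-.123,.027)&(H>.04)&(H<.08),"T1")
    m=(X>.55)&(X<.7)&(abs(Y+.38)<.09)&(H>.07)
    if m.sum()>10:
        A=W[m];print(n,"lid",m.sum(),A[:,2].max(),A[A[:,2]>A[:,2].max()-.02].mean(0))
E
```

```text
[ 0.77214825 -0.0424782   0.18841676] [0.43229985 0.16781851 0.22060279]
scene cap 189 [585.5 127.8] [35.3 31.6] 52.2 z95 0.0526
scene hs 247 [489.2 396.2] [71.9 40. ] 16.7 z95 0.0365
scene T2 176 [ 643.6 -135.3] [32.4 47.6] 81.6 z95 0.0476
scene T1 164 [ 580.3 -120.6] [36.4 46.8] 81.2 z95 0.0472
scene lid 452 0.1987525824763421 [ 0.62826737 -0.38014633  0.19116523]
top cap 148 [588.4 128.4] [33.6 32.7] 43.6 z95 0.0529
top hs 0
top T2 184 [ 646.1 -136.4] [35.  48.1] 74.1 z95 0.0471
top T1 180 [ 581.9 -122.2] [33.5 47. ] 79.4 z95 0.0474
top lid 1897 0.19833164196645847 [ 0.62839584 -0.38301758  0.18990941]
```

View pics/s11.png

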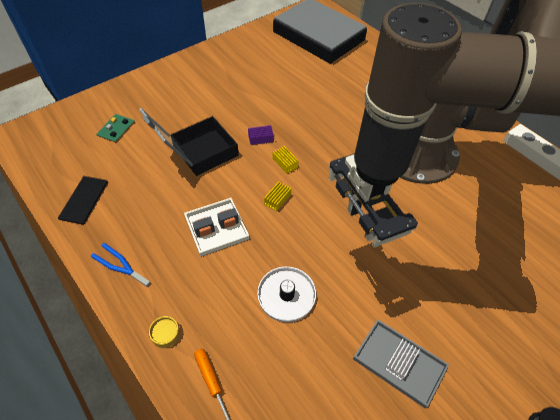

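View pics/t11.png

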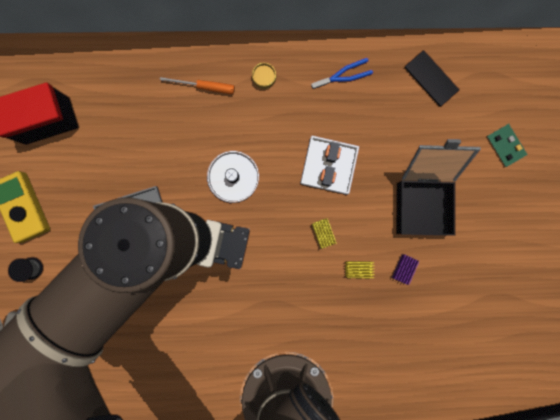

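Final views: both transformers are upright in the square tray (top 333,152 and 328,176), the capacitor is in the dish (231,176), the heatsink is in the long tray (scene 402,358), and the lid is resting open at (440,160). Nothing touches the robot, so I'm handing in.

```bash
python3 -c "
from plant import r
print(r.close_job()); print(r.get_state()['time_s'])"
```

```text
the job is handed in; nothing more can be done
None
the job is handed in; nothing more can be done
```

The job is handed in at about 28 s of the 122 s allowed. By my last measurements everything is where it should be, but the system gave no verdict.

I swung the case lid open by its tab along its arc and let it fall back to its stop. Then I moved transformer 2, the heatsink, transformer 1 and the capacitor into their containers.

| Check | Last measurement | Limit |
|---|---|---|
| Transformers in the square tray | about 31 and 33 mm from the tray's centre, standing level, tops at z ≈ 47 mm | 50 mm along each side |
| Capacitor in the round dish | within about 2 mm of centre, upright | 52 mm |
| Heatsink in the long tray | within about 4 mm of centre, flat | 40 and 66 mm |
| Lid | tab at the position for about 2.0 rad | beyond 1.65 rad |

- **Robot:** it was clear of everything, with only about 1 N of residual force reading. The highest contact force in the readings was about 9 N.
- **Camera differences:** the top and scene cameras disagreed by 2–4 mm on some positions, well inside the limits. The arm hid the heatsink from the top camera in the final check, so that value comes from the scene camera, and a wrist-camera reading taken just after I set it down agrees.

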